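# Register and pack the ware crate

## Robot

A 6-joint arm with a two-finger parallel gripper is mounted at the origin on the work surface. World frame = base frame: x ahead of the robot, y to its left, z up, the work surface at z = 0. Lengths are in m, angles in rad, forces in N, time in s.
With the tool pointing down it reaches from about 0.275 to 0.85 m from the base axis. Payload 19 kg.
Tool frame: the origin (TCP) lies at the very end of the fingers, on their centre line; the grasp point (between the pads) lies 19 mm behind it; z points along the fingers, y is the line along which they close (so a half turn about z gives the same grasp; the last joint's range is limited). The gripper opens to 85 mm and grips with 20 to 120 N. Pads are 22 mm wide; open, the fingers measure 114 mm over their backs; the gripper's body (76 mm by 85 mm) begins 54 mm behind the grasp point. The pads swing forward as they close: fully open they stand 13 mm farther back than shut.
Start: joints at [1, 0.15, 1.437, -0, 1.554, -0.134], TCP at [0.243, 0.521, 0.231] pointing down, gripper open.
Joint ranges: [-2.8, 2.8], [-0.68, 2.1], [0.12, 2.68], [-1.39, 4.53], [0.16, 2.79], [-2.81, 2.81]. Speed limits (rad/s): [1.89, 1.89, 2.22, 3.01, 3.01, 3.01].

## Interface

Orientations are given as [roll, pitch, yaw] about the fixed x, y, z axes, in that order (R = Rz(yaw) Ry(pitch) Rx(roll)).
In Python, from bench import r gives the robot as it stands. The module is installed in compiled form; this text tells all that it offers.
- The arm moves only by the tool send_rows, never from a script. Its argument "commands" is a list of rows, each a list of 5 numbers: the opening, from 0 (shut) to 1 (fully open), then the shift along the world's x, y, z in units of 30 mm (1.0 is 30 mm), then the turn about the world's z in units of 6 degrees (1.0 is 6 degrees). A call has 1 to 8 rows; each row is the pose to reach, as a shift and turn from the pose commanded when the call began; what a row does not reach only later rows make up. A row lasts 1/12 s, in which the tool goes at most 41.7 mm and 7.16 degrees, less where a joint would pass 70% of its speed; a pose out of reach is approached as far as the arm can. A call with a gripper value outside its range is refused whole. The fingers move at their own pace and stop on an object; "grip_force" is the grip in N (left out, the last holds). Time passes only in rows, so rows that repeat a pose let the fingers close. It gives the time, the measured TCP pose, the force, the opening and the grip force at its end, in the units of the state.
- r.sense(): the state, without advancing time (a new reading comes with each control period).
- r.get_image(name): name is "scene" or "top" or "wrist"; returns a dict with "image" (480x640x3 uint8, blue, green, red), "z_map" (480x640 float32, m along the optical axis (not along the pixel's ray), 0 where there is no reading), "fx", "fy", "cx", "cy" (pixels), "R" (3x3) and "t" (3): a world point X has camera coordinates R X + t. Camera axes: x right, y down, z forward; pixel columns grow to the right and rows downward; lengths in m; the calibration is good to about 2 mm. A picture is of the moment at which its call begins.
- r.finish_job(): hands the job in; it is judged then, once.
The state is a dict: "time_s": time; "q": joint angles; "joint_vel": joint speeds; "effort": joint torques, N m; "tcp_pos": TCP position; "eef_rot": TCP orientation; "wrist_force": force on the tool from outside, world axes, zero at the start; "moment": the same for the moment, N m; "grip_width": opening from 0.0 (shut) to 1.0 (fully open); "grasp_force": force on a finger pad.
Only numpy, scipy, OpenCV 4.12 (cv2) and the standard library are available. Lean on these libraries where they do the work, as an engineer would, in place of code of your own. Each camera call takes 0.05 s, during which the arm holds its last target. There are 200 camera calls.

## Task

Push the plywood crate fully home into the corner so that it sits flush against both metal stops, then gently pack every knobbed clay piece that is out (the long dish and all the jars and caddies) into it, each upright on the crate's floor. When all are in, with the crate still flush against both stops, push the toggle clamp's handle fully upright to close it; leave the other things on the bench alone.

Things in the scene. Friction and masses are not known exactly. Their poses are not given: they have to be found in the camera images.
- stops: Fixed aluminium corner stop: two bars 40 mm high, 25 mm thick, at a right angle. Origin: inner corner at bench height; x points away from the robot, y left. Inner faces: x = 0 (far bar, y = 0 to 0.2) and y = 0 (side bar, x = -0.13 to 0). Crate belongs at x < 0, y > 0; home, its centre is at stops (-0.079, 0.114), axes in line. Clamp post at (-0.09, -0.018), 34 mm wide, 70 high.
- clamp (a joint): Toggle clamp on the side bar, hinge along the stops' x at stops (-0.09, -0.018, 0.078). 0 open: handle leans 0.6 rad from upright, towards stops -y. 0.6 closed, at its limit: handle upright, foot 2 mm above the home crate's rim, arm end 11 mm in from the crate's outer face (open: 10 mm). Starts at 0 to 0.1; friction 0.08 N m holds it where left. Closes by pushing the handle to stops +y.
- clamp_tip (a point): The free end of the clamp's black handle, 80 mm from the hinge; the handle is a round bar 20 mm thick.
- crate: Loose open plywood crate, 158 mm (its x) by 228 mm (its y) outside, 60 mm high; walls and floor 8 mm (inside 142 x 212 mm, floor top 8 mm up); about 0.5 kg empty. Origin: centre of the underside. Slides on the bench.
- jar0: Round lidded jar, one solid piece of plain pinkish biscuit-fired clay, 62 mm diameter, 0.15 kg, with a round knob 24 mm in diameter. 55 mm high to the shoulder; the knob, by which it is lifted, stands 55 to 83 mm above the underside. Origin: centre of the underside, z up. May be absent (None).
- jar1: Round lidded jar, one solid piece of plain pinkish biscuit-fired clay, 62 mm diameter, 0.15 kg, with a round knob 24 mm in diameter. 55 mm high to the shoulder; the knob, by which it is lifted, stands 55 to 83 mm above the underside. Origin: centre of the underside, z up. May be absent (None).
- caddy0: Square lidded tea caddy, one solid piece of plain biscuit-fired clay, 60 x 60 mm, 0.17 kg, with a square knob 22 x 22 mm in line with its sides (x, y normal to them). 55 mm high to the shoulder; the knob, by which it is lifted, stands 55 to 83 mm above the underside. Origin: centre of the underside, z up. May be absent (None).
- caddy1: Square lidded tea caddy, one solid piece of plain biscuit-fired clay, 60 x 60 mm, 0.17 kg, with a square knob 22 x 22 mm in line with its sides (x, y normal to them). 55 mm high to the shoulder; the knob, by which it is lifted, stands 55 to 83 mm above the underside. Origin: centre of the underside, z up. May be absent (None).
- dish: Long lidded butter dish, one solid piece of plain biscuit-fired clay, 60 mm (its x) by 130 mm (its y), 0.25 kg, with a bar-shaped knob 18 mm (x) by 42 mm (y). 55 mm high to the shoulder; the knob, by which it is lifted, stands 55 to 83 mm above the underside. Origin: centre of the underside, z up. Always present.
- bowl: Bystander: open clay bowl, 110 mm across, 50 mm high. Origin: underside.
- mug: Bystander: white mug with a handle, 80 mm across, 90 mm high. Origin: underside.
- cup: Bystander: chalky cup, 84 mm across, 85 mm high. Origin: underside.
- prop: Bystander: plain kiln prop, an upright cylinder 44 mm across and 60 mm high, without a knob. Origin: underside.
- brush: Bystander: brush lying on the bench.
- rib: Bystander: flat wooden potter's rib, 50 x 100 x 12 mm. Origin: underside.
- vase: Bystander: closed clay vase, 100 mm across, 140 mm high. Origin: underside.

How it is judged:
By the outcome, as a careful person would: the job done as asked, in the order asked, and still so for the second after the job is handed in, with the robot touching nothing.
Of jar0, jar1, caddy0, caddy1 only 2 to 4 are there at a start; the rules pass over those that are not, and their reading is None.
At some moment in a run one of crate, jar0, jar1, caddy0, caddy1, dish may be knocked a few centimetres aside while the robot is not near it.
It also fails if it takes over 210 s, if anything falls off the work surface, if the arm or the gripper's body presses on something with over 40 N, if the wrist force passes 120 N, or if a joint passes its speed limit or range.

## Working session

There is one attempt and no reset: what is moved stays moved. The work goes in short steps, Python scripts to look and compute and a tool call to move; the robot and the scene stay as the last step left them, time stands still between calls to the robot, and variables do not carry over. Pictures are saved under pics/ and viewed, at most 14 in all, crops included, and the job is handed in when it is done.

Besides the shell and the picture viewer there is one more tool, called after ">>>" by a JSON object that holds its "method" and its "body", one argument or row to a line. send_rows: Moves the arm, as the interface text tells. Its arguments: {"type":"object","properties":{"commands":{"type":"array","items":{"type":"array","items":{"type":"number"}}},"grip_force":{"type":"number"}},"required":["commands"]}

```bash
mkdir -p pics; ls; cat > h.py <<'E'
import numpy as np, cv2
from bench import r
def cloud(d):
    z=d["z_map"];v,u=np.mgrid[0:480,0:640]
    P=np.stack([(u-d["cx"])/d["fx"]*z,(v-d["cy"])/d["fy"]*z,z],-1)
    W=(P-d["t"])@d["R"]; W[z==0]=np.nan
    return W
E
python3 - <<'E'
from h import *
for n in ["scene","top"]:
    d=r.get_image(n);cv2.imwrite(f"pics/{n}0.png",d["image"])
    print(n,d["fx"],d["R"].round(3).tolist(),d["t"].round(3).tolist(), (d["z_map"]==0).mean())
print(r.sense())
E
```

```text
pics
scene 497.38244943820695 [[-0.822, 0.57, 0.006], [0.392, 0.573, -0.719], [-0.413, -0.589, -0.695]] [0.467, -0.142, 1.503] 0.00744140625
top 623.332764652522 [[-0.012, -1.0, 0.005], [-0.997, 0.012, -0.079], [0.079, -0.005, -0.997]] [0.008, 0.561, 1.693] 0.004225260416666667
{'time_s': 0.1, 'q': array([ 9.99993128e-01,  1.50904798e-01,  1.43794493e+00, -8.01736554e-06,
        1.55379646e+00, -1.34043043e-01]), 'joint_vel': array([ 0.00171765, -0.00134235, -0.00110759,  0.0007114 , -0.00033789,
       -0.00204028]), 'effort': array([ 5.54580416e-03, -7.14371896e+01, -5.71793711e+01, -9.26445045e-05,
        7.14810492e-03,  1.02848626e-04]), 'tcp_pos': array([0.24315205, 0.52081749, 0.23076457]), 'eef_rot': array([-3.14054750e+00, -1.32851548e-04,  2.70483257e+00]), 'wrist_force': array([ 0.08297502,  0.94783032, -0.54863658]), 'moment': array([-0.022261  ,  0.04176143, -0.01738541]), 'grasp_force': 0.0, 'grip_width': 1.0021975942119663}
```

View pics/top0.png

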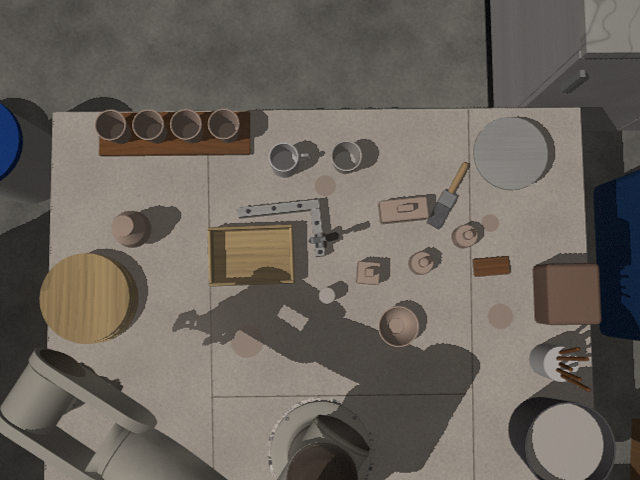

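View pics/scene0.png

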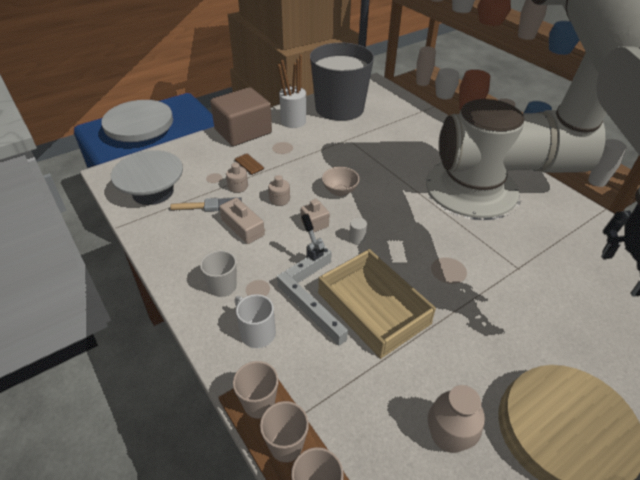

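The top view shows the crate (252,255), stop corner (322,202), clamp (320,240) with its handle leaning right, dish (404,209), caddy (369,272), and jars at (421,262) and (465,235). The bystanders are the prop (328,294), bowl (400,325) and brush (447,205). The scene view agrees: one caddy, two jars.

```bash
cat >> h.py <<'E'
def rect(P):
    (c,s,a)=cv2.minAreaRect((P[:,:2]*1000).astype(np.float32)); return np.round(c,1),np.round(s,1),round(a,1)
def blobs(W,lo,hi,box,amin=8):
    x0,x1,y0,y1=box
    m=(W[...,2]>lo)&(W[...,2]<hi)&(W[...,0]>x0)&(W[...,0]<x1)&(W[...,1]>y0)&(W[...,1]<y1)
    n,l,st,c=cv2.connectedComponentsWithStats(m.astype(np.uint8))
    for i in range(1,n):
        if st[i,4]>=amin:
            P=W[l==i]; print(c[i].round(0),st[i,4],*rect(P),"med",np.round(np.median(P,0)*1000,1),"z95",round(np.percentile(P[:,2],95)*1000,1))
E
python3 - <<'E'
from h import *
box=(0.3,0.78,-0.5,0.35)
for n in ["top","scene"]:
    W=cloud(r.get_image(n))
    for lo,hi in ((.015,.2),(.05,.06),(.074,.095)):
        print(n,lo,hi); blobs(W,lo,hi,box)
    print("bench",np.nanmedian(W[...,2][(abs(W[...,0]-.5)<.2)&(abs(W[...,1])<.3)&(W[...,2]<.01)]))
E
```

```text
top 0.015 0.2
[492. 172.] 676 [ 739.6 -459. ] [80.7 81.8] 0.2 med [ 748.9 -468.2   81.5] z95 87.7
[285. 170.] 191 [765.4  95.1] [75.1 28.1] 90.0 med [758.   90.2  67.6] z95 93.7
[344. 168.] 98 [766.4 -73.5] [75.1 26.1] 89.8 med [760.3 -68.1  79.4] z95 89.4
[417. 206.] 1698 [ 665.9 -305.1] [131.9 288.7] 23.2 med [ 654.5 -260.5   51.1] z95 78.5
[295. 219.] 1434 [641.1  75.5] [283.3 141.5] 62.5 med [649.3  35.3  41.6] z95 132.3
[247. 253.] 1142 [532.7 188.1] [158.8 229.7] 1.5 med [546.6 204.9  58. ] z95 66.3
[464. 236.] 470 [ 577.5 -394.8] [60.1 61.8] 0.1 med [ 576.2 -389.    54.7] z95 84.2
[420. 263.] 449 [ 505.4 -273. ] [60.  59.6] 88.2 med [ 504.7 -269.8   55.2] z95 83.4
[368. 273.] 520 [ 481.1 -129.7] [60.3 60.5] 85.2 med [ 479.9 -127.6   55.6] z95 83.6
[483. 273.] 22 [ 476.1 -448.2] [16.5 27.5] 18.4 med [ 477.3 -450.    16.7] z95 21.1
[326. 295.] 209 [422.4 -16.6] [41.8 41.9] 62.5 med [422.  -15.9  61. ] z95 66.8
[399. 323.] 678 [ 345.3 -208.1] [ 90.5 108.4] 0.0 med [ 345.8 -219.5   30.8] z95 53.2
top 0.05 0.06
[403. 209.] 701 [ 651.8 -229.3] [ 60.1 130.2] 4.8 med [ 651.8 -227.8   
[... 4650 characters left out ...]
e 0.074 0.095
[171. 173.] 363 [ 742.1 -460.7] [77.8 76. ] 89.4 med [ 751.9 -465.6   83.5] z95 86.4
[235. 165.] 53 [ 581.3 -400.3] [21.7 25.8] 13.9 med [ 581.5 -397.2   81.8] z95 86.3
[278. 178.] 57 [ 508.9 -277.3] [21.6 22.9] 43.1 med [ 510.7 -275.4   83.1] z95 87.6
[315. 202.] 67 [ 481.9 -133.7] [25.8 23.9] 1.6 med [ 484.4 -130.5   82.3] z95 86.7
[240. 206.] 100 [ 653.9 -234.5] [20.  45.7] 6.7 med [ 656.4 -228.5   83.2] z95 86.8
[316. 245.] 141 [571.4   5.6] [37.8 40.6] 87.9 med [575.    1.8  87. ] z95 94.3
[228. 256.] 117 [767.4 -77.4] [24.5 76.8] 0.5 med [765.7 -92.1  83.1] z95 86.9
[265. 303.] 169 [766.6  91.6] [74.4 25.9] 89.5 med [765.2  80.4  86.8] z95 92.4
bench 0.0017372345155633032
```

```bash
python3 - <<'E'
from h import *
for n in ["top","scene"]:
    d=r.get_image(n); W=cloud(d)
    m=(W[...,2]>.034)&(W[...,2]<.047)&(W[...,0]>.5)&(W[...,0]<.72)&(W[...,1]>-.06)&(W[...,1]<.24)
    # exclude crate
    m&=~((W[...,0]<.617)&(W[...,1]>.065))
    P=W[m][:,:2]
    far=P[P[:,1]>.05]; side=P[(P[:,0]<.61)]
    # farbar: center line by total least squares plus inner edge via bins
    print(n,len(far),len(side),"rects",rect(far),rect(side),rect(P))
    # inner edge of far bar: min x per y bin
    b=np.arange(.06,.22,.01); e=np.array([(y+.005,np.percentile(far[(far[:,1]>=y)&(far[:,1]<y+.01)][:,0],2),np.percentile(far[(far[:,1]>=y)&(far[:,1]<y+.01)][:,0],98)) for y in b if ((far[:,1]>=y)&(far[:,1]<y+.01)).sum()>4])
    for k in (1,2): print("far edge",np.polyfit(e[:,0],e[:,k],1), end=" ")
    b=np.arange(.5,.64,.01);S=P[P[:,1]<.06];e=[]
    for x in b:
        q=S[(S[:,0]>=x)&(S[:,0]<x+.01)]
        if len(q)>4:e.append((x+.005,q[:,1].min(),q[:,1].max()))
    print();print(np.round(e,4))
    # clamp
    blobs(W,.06,.2,(.5,.65,-.1,.07),4)
    # crate rim
    R=W[(W[...,2]>.052)&(W[...,2]<.066)&(W[...,0]>.43)&(W[...,0]<.63)&(W[...,1]>.062)&(W[...,1]<.32)]
    print("crate",len(R),rect(R))
    if n=="top": cv2.imwrite("pics/c.png",cv2.resize(d["image"][150:330,190:440],(800,576)))
d=r.get_image("scene");cv2.imwrite("pics/c2.png",cv2.resize(d["image"][190:370,250:450],(640,576),interpolation=cv2.INTER_CUBIC))
E
```

```text
top 523 134 rects (array([658.9, 138.2]), array([ 26.3, 176.2]), 5.9) (array([569.9,   4.4]), array([81.1, 24.7]), 5.3) (array([597.2, 107.7]), array([154.7, 225.3]), 5.3)
far edge [-0.09843016  0.66054568] far edge [-0.09204042  0.68312776] 
[[ 5.35e-01 -9.40e-03  1.24e-02]
 [ 5.45e-01 -9.50e-03  1.23e-02]
 [ 5.55e-01 -9.60e-03  1.49e-02]
 [ 5.95e-01 -4.70e-03  1.72e-02]
 [ 6.05e-01 -4.80e-03  1.98e-02]
 [ 6.15e-01 -2.20e-03  1.97e-02]
 [ 6.25e-01 -2.30e-03  2.22e-02]
 [ 6.35e-01  3.00e-04  2.22e-02]
 [ 6.45e-01  1.00e-04  2.20e-02]]
[323. 239.] 282 [570.9  -9.2] [37.4 75.8] 12.3 med [569.4  -6.5  93.3] z95 149.9
crate 784 (array([532.7, 187.9]), array([158.4, 228.8]), 1.4)
scene 768 192 rects (array([643.4, 133.9]), array([ 61.4, 173.9]), 5.6) (array([570.1,  -2.9]), array([81.5, 34. ]), 4.3) (array([598.3,  99.6]), array([158.2, 233.2]), 5.7)
far edge [-0.08744948  0.6598419 ] far edge [-0.09632156  0.68610647] 
[[ 0.535  -0.0159  0.008 ]
 [ 0.545  -0.009   0.0123]
 [ 0.555   0.0046  0.0114]
 [ 0.565   0.0066  0.0113]
 [ 0.575   0.0064  0.014 ]
 [ 0.585  -0.0186  0.0147]
 [ 0.595  -0.0153  0.0155]
 [ 0.605  -0.0094  0.0171]
 [ 0.615  -0.0082  0.0171]
 [ 0.625  -0.0087  0.0188]
 [ 0.635  -0.0065  0.0196]
 [ 0.645  -0.0071  0.0202]]
[312. 237.] 417 [574.4 -11.2] [38.5 74.2] 21.9 med [576.3  -9.3  95.3] z95 148.8
crate 1320 (array([533.9, 182.9]), array([161.1, 230. ]), 1.6)
```

View pics/c2.png

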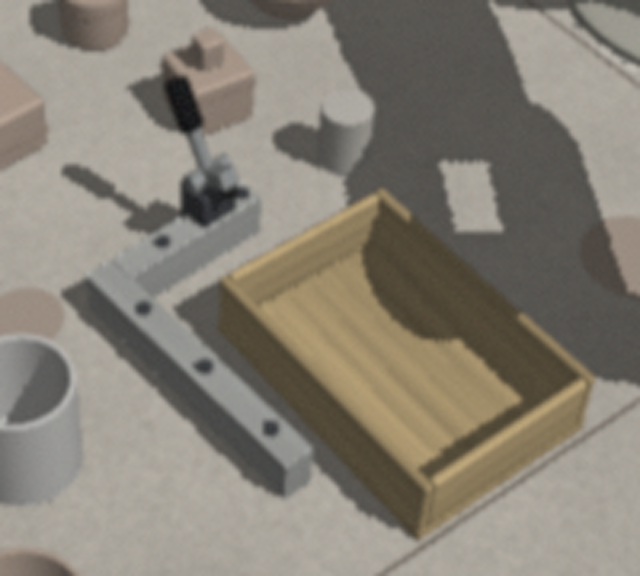

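The crop shows the crate standing about 30 mm clear of the far bar and 60 mm clear of the side bar. The clamp is open, with its handle leaning to −y. I estimate stops yaw at 5.4° and the corner at (0.658, 0.022). First I'll push the crate from its left wall.

>>> {"method": "send_rows", "body": {
  "commands": [
    [0,1.15,-0.75,-0.3,-1.15],
    [0,2.3,-1.5,-0.6,-2.3],
    [0,3.45,-2.25,-0.9,-3.45],
    [0,4.6,-3.0,-1.2,-4.6],
    [0,5.75,-3.75,-1.5,-5.75],
    [0,6.9,-4.5,-1.8,-6.9],
    [0,8.05,-5.25,-2.1,-8.05],
    [0,9.2,-6.0,-2.4,-9.2]
  ]
}}

```text
time_s: 1.02
tcp_pos: [0.5175, 0.3416, 0.1598]
eef_rot: [3.142, -0.0, 1.735]
wrist_force: [0.6, 0.3, -0.3]
grip_width: -0.0
grasp_force: 0.0
```

>>> {"method": "send_rows", "body": {
  "commands": [
    [0,0.2,-0.2,0,-0.7],
    [0,0.2,-0.2,0,-0.7],
    [0,0.2,-0.2,0,-0.7],
    [0,0.2,-0.2,0,-0.7]
  ]
}}

```text
time_s: 1.35
tcp_pos: [0.5214, 0.3377, 0.1604]
eef_rot: [-3.142, -0.0, 1.671]
wrist_force: [-0.9, -0.2, -1.1]
grip_width: -0.002
grasp_force: 0.0
```

>>> {"method": "send_rows", "body": {
  "commands": [
    [0,0.2,0,-1.0,0],
    [0,0.2,0,-2.0,0],
    [0,0.2,0,-3.0,0],
    [0,0.2,0,-3.8,0],
    [0,0.2,0,-4.4,0],
    [0,0.2,0,-4.4,0]
  ]
}}

```text
time_s: 1.85
tcp_pos: [0.5254, 0.3374, 0.0247]
eef_rot: [-3.137, 0.002, 1.671]
wrist_force: [-0.3, -0.5, -0.7]
grip_width: -0.002
grasp_force: 0.0
```

>>> {"method": "send_rows", "body": {
  "commands": [
    [0,0.03,-0.3,0,0],
    [0,0.06,-0.6,0,0],
    [0,0.09,-0.9,0,0],
    [0,0.12,-1.2,0,0],
    [0,0.15,-1.5,0,0],
    [0,0.18,-1.8,0,0],
    [0,0.2,-2.1,0,0],
    [0,0.2,-2.1,0,0]
  ]
}}

```text
time_s: 2.52
tcp_pos: [0.5343, 0.2721, 0.0282]
eef_rot: [-3.141, 0.001, 1.667]
wrist_force: [-0.5, -0.3, 0.0]
grip_width: 0.0
grasp_force: 0.0
```

>>> {"method": "send_rows", "body": {
  "commands": [
    [0,0.02,-0.15,0,0],
    [0,0.03,-0.3,0,0],
    [0,0.04,-0.4,0,0],
    [0,0.05,-0.5,0,0],
    [0,0.05,-0.5,0,0]
  ]
}}

```text
time_s: 2.93
tcp_pos: [0.5356, 0.2586, 0.028]
eef_rot: [-3.141, 0.0, 1.668]
wrist_force: [0.1, -0.3, 0.1]
grip_width: 0.002
grasp_force: 0.0
```

```bash
cat >> h.py <<'E'
def crate():
    for n in ["top","scene"]:
        W=cloud(r.get_image(n))
        R=W[(W[...,2]>.052)&(W[...,2]<.066)&(W[...,0]>.43)&(W[...,0]<.67)&(W[...,1]>.03)&(W[...,1]<.32)]
        l=(cv2.fitLine,)
        print(n,len(R),rect(R))
E
python3 -c "
from h import *
crate(); print(r.sense()['wrist_force'],r.sense()['tcp_pos'])"
```

```text
top 464 (array([556.3, 139.9]), array([218. , 200.7]), 89.4)
scene 641 (array([539.5, 150.1]), array([239.2, 161.2]), 89.8)
[ 0.16871185 -0.88052178 -0.25755047] [0.53541945 0.25883228 0.0278895 ]
```

>>> {"method": "send_rows", "body": {
  "commands": [
    [0,0.01,-0.1,0,0],
    [0,0.02,-0.2,0,0],
    [0,0.02,-0.2,0,0],
    [0,0.02,-0.2,0,0]
  ]
}}

```text
time_s: 3.37
tcp_pos: [0.5349, 0.2551, 0.0279]
eef_rot: [-3.14, -0.004, 1.668]
wrist_force: [-8.8, 21.5, 1.2]
grip_width: 0.001
grasp_force: 10.8
```

>>> {"method": "send_rows", "body": {
  "commands": [
    [0,0.0,-0.05,0,0],
    [0,0.0,-0.1,0,0],
    [0,0.0,-0.1,0,0],
    [0,0.0,-0.1,0,0]
  ]
}}

```text
time_s: 3.7
tcp_pos: [0.534, 0.2544, 0.0281]
eef_rot: [-3.139, -0.007, 1.669]
wrist_force: [-16.8, 42.5, 1.6]
grip_width: -0.0
grasp_force: 21.8
```

```bash
python3 -c "
from h import *
d=r.get_image('scene');cv2.imwrite('pics/c3.png',cv2.resize(d['image'][150:400,220:470],(600,600),interpolation=cv2.INTER_CUBIC))"
```

```text
(no output)
```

View pics/c3.png

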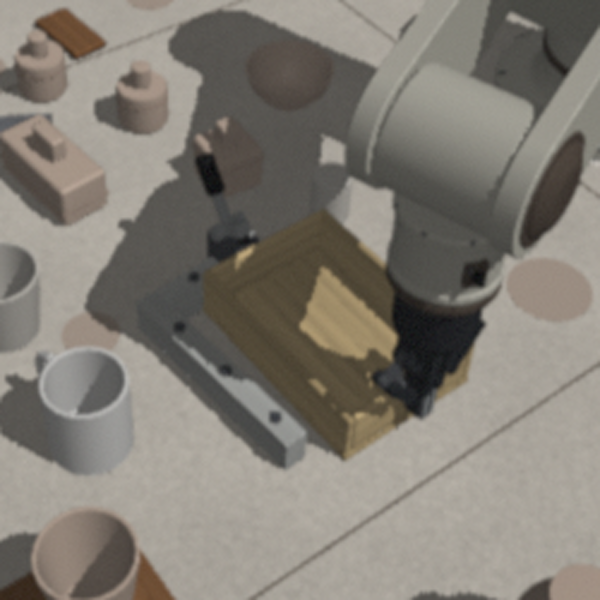

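The crate is now against the side bar, with the force up to 42 N. I'll retract, go over to the near wall and push along +x.

>>> {"method": "send_rows", "body": {
  "commands": [
    [0,0,0.5,0,0],
    [0,0,0.9,0.5,0],
    [0,0,0.9,1.5,0],
    [0,0,0.9,2.7,0],
    [0,-0.5,0.3,3.2,0],
    [0,-1.2,-0.7,3.2,0],
    [0,-2.0,-1.8,3.2,0],
    [0,-2.8,-3.0,3.2,0]
  ]
}}

```text
time_s: 4.42
tcp_pos: [0.4517, 0.1605, 0.1239]
eef_rot: [-3.141, 0.0, 1.669]
wrist_force: [-0.4, -0.7, 0.7]
grip_width: 0.003
grasp_force: 0.0
```

>>> {"method": "send_rows", "body": {
  "commands": [
    [0,-0.8,-1.5,0,0],
    [0,-0.8,-1.6,-0.6,0],
    [0,-0.8,-1.6,-1.6,0],
    [0,-0.8,-1.6,-2.6,0],
    [0,-0.8,-1.6,-3.2,0],
    [0,-0.8,-1.6,-3.2,0]
  ]
}}

```text
time_s: 4.92
tcp_pos: [0.4268, 0.1129, 0.0249]
eef_rot: [-3.136, 0.0, 1.668]
wrist_force: [-0.5, 0.2, -0.9]
grip_width: -0.001
grasp_force: 0.0
```

>>> {"method": "send_rows", "body": {
  "commands": [
    [0,0.3,0.03,0,0],
    [0,0.6,0.06,0,0],
    [0,0.8,0.08,0,0],
    [0,1.0,0.1,0,0],
    [0,1.15,0.11,0,0],
    [0,1.3,0.12,0,0],
    [0,1.3,0.12,0,0]
  ]
}}

```text
time_s: 5.5
tcp_pos: [0.469, 0.1171, 0.0284]
eef_rot: [3.141, -0.0, 1.668]
wrist_force: [0.6, -0.0, -0.3]
grip_width: -0.001
grasp_force: 0.0
```

>>> {"method": "send_rows", "body": {
  "commands": [
    [0,0.1,0.01,0,0],
    [0,0.2,0.02,0,0],
    [0,0.2,0.02,0,0],
    [0,0.2,0.02,0,0]
  ]
}}

```text
time_s: 5.83
tcp_pos: [0.4732, 0.1173, 0.0279]
eef_rot: [-3.139, 0.001, 1.668]
wrist_force: [-10.5, -5.7, 5.3]
grip_width: 0.001
grasp_force: 5.2
```

>>> {"method": "send_rows", "body": {
  "commands": [
    [0,0.06,0.01,0,0],
    [0,0.12,0.02,0,0],
    [0,0.12,0.02,0,0],
    [0,0.12,0.02,0,0]
  ]
}}

```text
time_s: 6.17
tcp_pos: [0.474, 0.1171, 0.0275]
eef_rot: [-3.133, 0.002, 1.668]
wrist_force: [-37.8, -15.9, 24.8]
grip_width: 0.004
grasp_force: 19.8
```

>>> {"method": "send_rows", "body": {
  "commands": [
    [0,-0.4,0,0,0],
    [0,-0.8,0,0,0],
    [0,-0.8,0,1,0],
    [0,-0.8,0,2.2,0],
    [0,-0.8,0,3.5,0],
    [0,-0.8,0,4.8,0],
    [0.5,0,0,6,0],
    [0.5,1,0,7,0]
  ]
}}

```text
time_s: 6.83
tcp_pos: [0.506, 0.1185, 0.2403]
eef_rot: [3.138, -0.0, 1.669]
wrist_force: [0.4, -0.7, 1.1]
grip_width: 0.273
grasp_force: 0.0
```

>>> {"method": "send_rows", "body": {
  "commands": [
    [0.5,0.8,0.1,0.5,0],
    [0.5,1.6,0.2,1,0],
    [0.5,2.2,0.3,1.5,0],
    [0.5,2.2,0.3,2,0],
    [0.5,2.2,0.3,2,0]
  ]
}}

```text
time_s: 7.25
tcp_pos: [0.5734, 0.1273, 0.2987]
eef_rot: [3.138, -0.0, 1.668]
wrist_force: [-0.1, -0.2, -0.0]
grip_width: 0.501
grasp_force: 0.0
```

```bash
python3 -c "
from h import *
d=r.get_image('wrist');cv2.imwrite('pics/w1.png',d['image']);W=cloud(d);np.save('w1.npy',W);print(r.sense()['tcp_pos'],d['R'].round(3),d['t'])
crate()"
```

```text
[0.57268714 0.12731217 0.29723253] [[ 0.995  0.098  0.003]
 [ 0.092 -0.943  0.32 ]
 [ 0.034 -0.319 -0.947]] [-0.5838807   0.00446876  0.46583263]
top 296 (array([564.1, 136. ]), array([157.6, 222. ]), 3.6)
scene 1056 (array([566.2, 136.9]), array([161.8, 223.3]), 4.1)
```

View pics/w1.png

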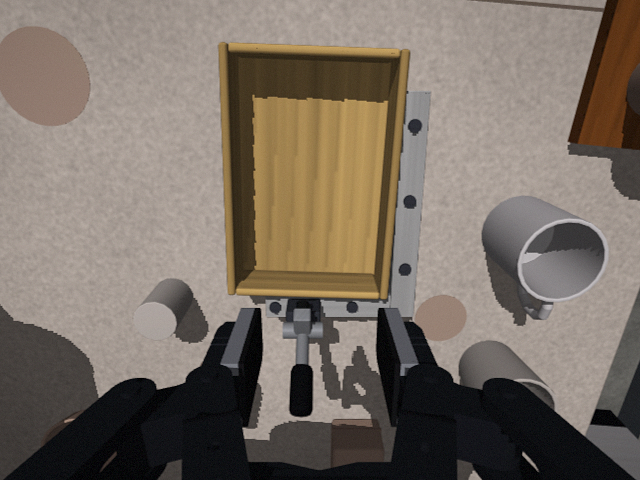

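The wrist view shows the crate (220–410, 45–300) close against both bars, with the far bar at x≈405–430 and the side bar at y≈300. Next I'll measure how flush it is and refine the stops frame.

```bash
cat >> h.py <<'E'
def sides(W,lo=.054,hi=.066):
    # fit outer edges of crate rim & bars' outer edges in the frame turned by 5.4 deg about C
    C=np.array([.658,.022]);a=np.radians(5.4);M=np.array([[np.cos(a),-np.sin(a)],[np.sin(a),np.cos(a)]])
    S=W.copy();S[...,:2]=(W[...,:2]-C)@M
    X,Y,Z=S[...,0],S[...,1],S[...,2]
    def edge(m,ax,q,b):
        A=S[m][:,[1-ax,ax]];o=[]
        for t in b:
            k=A[(A[:,0]>=t)&(A[:,0]<t+.01)][:,1]
            if len(k)>5:o.append((t+.005,np.percentile(k,q)))
        o=np.array(o)
        if len(o)<3:return None
        p=np.polyfit(o[:,0],o[:,1],1);res=o[:,1]-np.polyval(p,o[:,0]);k=abs(res)<.003
        p=np.polyfit(o[k,0],o[k,1],1);return "slope deg %.2f  at mid %.1f mm  n%d"%(np.degrees(p[0]),1000*np.polyval(p,o[:,0].mean()),k.sum())
    rim=(Z>lo)&(Z<hi)&(X>-.2)&(X<.02)&(Y>-.02)&(Y<.26)
    print("rim far ",edge(rim&(X>-.03),0,97,np.arange(.02,.21,.01)))
    print("rim near",edge(rim&(X<-.13),0,3,np.arange(.02,.21,.01)))
    print("rim left",edge(rim&(Y>.2),1,97,np.arange(-.14,-.02,.01)))
    print("rim side",edge(rim&(Y<.03)&(abs(X+.09)>.03),1,3,np.arange(-.14,-.02,.01)))
    bar=(Z>.034)&(Z<.048)
    print("far bar outer",edge(bar&(X>.01)&(X<.05)&(Y>.0)&(Y<.21),0,97,np.arange(.02,.19,.01)))
    print("side bar outer",edge(bar&(Y<-.01)&(Y>-.05)&(X>-.13)&(X<.0),1,3,np.arange(-.13,-.0,.01)))
E
python3 -c "
from h import *
W=np.load('w1.npy');sides(W)
for n in ('top','scene'): print(n);sides(cloud(r.get_image(n)))
W=np.load('w1.npy')
print(np.nanpercentile(W[...,2],[20,50]))
blobs(W,.05,.2,(.3,.66,-.1,.05),20)"
```

```text
rim far  slope deg 1.67  at mid -2.7 mm  n19
rim near slope deg 1.66  at mid -159.5 mm  n19
rim left slope deg -1.85  at mid 234.3 mm  n12
rim side slope deg -1.81  at mid 7.6 mm  n6
far bar outer slope deg -0.22  at mid 25.1 mm  n17
side bar outer slope deg 0.12  at mid -23.9 mm  n10
top
rim far  None
rim near slope deg 1.74  at mid -160.3 mm  n15
rim left None
rim side slope deg -2.46  at mid 10.7 mm  n6
far bar outer None
side bar outer slope deg -0.17  at mid -20.7 mm  n9
scene
rim far  slope deg 1.65  at mid -1.9 mm  n19
rim near slope deg 1.65  at mid -159.4 mm  n19
rim left slope deg -1.86  at mid 233.5 mm  n12
rim side slope deg -1.45  at mid 6.0 mm  n6
far bar outer slope deg -0.25  at mid 25.6 mm  n17
side bar outer slope deg -0.27  at mid -25.9 mm  n8
[-0.00020227  0.00104953]
[304. 289.] 2015 [572.4  33.3] [ 33.3 158.8] 90.0 med [568.8  27.6  59.2] z95 61.0
[157. 319.] 1524 [423.5 -19.2] [43.8 42.6] 32.6 med [425.  -16.7  60.1] z95 61.3
[302. 353.] 2833 [571.9 -11.2] [37.2 77.5] 5.8 med [572.6  -9.5  97.4] z95 148.8
```

Corner and bars match my frame, but the crate is still turned −1.75° with about a 6 mm side gap. I'll push the left wall again, nearer the robot end.

>>> {"method": "send_rows", "body": {
  "commands": [
    [0,-0.4,1.2,-0.3,0],
    [0,-0.8,2.4,-0.6,0],
    [0,-1.2,3.6,-1.5,0],
    [0,-1.5,4.8,-2.5,0],
    [0,-1.5,5.4,-3.7,0],
    [0,-1.5,5.4,-5.0,0],
    [0,-1.5,5.4,-6.3,0],
    [0,-1.5,5.4,-7.6,0]
  ]
}}

```text
time_s: 8.17
tcp_pos: [0.5258, 0.2897, 0.0663]
eef_rot: [-3.141, -0.0, 1.669]
wrist_force: [-0.1, 0.7, -0.5]
grip_width: -0.001
grasp_force: 0.0
```

>>> {"method": "send_rows", "body": {
  "commands": [
    [0,0,0,-1.0,0],
    [0,0,0,-1.4,0],
    [0,0,0,-1.4,0],
    [0,0.02,-0.4,-1.4,0],
    [0,0.05,-0.8,-1.4,0],
    [0,0.08,-1.1,-1.4,0],
    [0,0.08,-1.1,-1.4,0]
  ]
}}

```text
time_s: 8.75
tcp_pos: [0.5304, 0.2544, 0.0282]
eef_rot: [3.139, -0.0, 1.666]
wrist_force: [0.7, -0.3, -0.7]
grip_width: 0.002
grasp_force: 0.0
```

>>> {"method": "send_rows", "body": {
  "commands": [
    [0,0.01,-0.1,0,0],
    [0,0.02,-0.15,0,0],
    [0,0.02,-0.15,0,0]
  ]
}}

```text
time_s: 9.0
tcp_pos: [0.5303, 0.2519, 0.0271]
eef_rot: [3.141, -0.001, 1.668]
wrist_force: [0.6, 1.6, 0.5]
grip_width: -0.001
grasp_force: 0.6
```

>>> {"method": "send_rows", "body": {
  "commands": [
    [0,0.01,-0.05,0,0],
    [0,0.01,-0.1,0,0],
    [0,0.01,-0.1,0,0]
  ]
}}

```text
time_s: 9.25
tcp_pos: [0.5296, 0.2512, 0.0271]
eef_rot: [-3.141, -0.004, 1.668]
wrist_force: [-9.1, 22.8, 7.8]
grip_width: -0.002
grasp_force: 11.7
```

>>> {"method": "send_rows", "body": {
  "commands": [
    [0,0.0,-0.05,0,0],
    [0,0.0,-0.08,0,0],
    [0,0.0,-0.08,0,0]
  ]
}}

```text
time_s: 9.5
tcp_pos: [0.5286, 0.2506, 0.0271]
eef_rot: [-3.14, -0.007, 1.669]
wrist_force: [-18.2, 38.8, 10.9]
grip_width: 0.001
grasp_force: 20.1
```

>>> {"method": "send_rows", "body": {
  "commands": [
    [0,0,0.5,0,0],
    [0,0,0.8,0.5,0],
    [0,0,0.8,1.5,0],
    [0,0,0.5,2.8,0],
    [0,0.2,-0.5,4.1,0],
    [0,0.4,-1.5,5.3,0],
    [0,0.8,-2.5,6.4,0],
    [0,1.2,-3.2,7.5,0]
  ]
}}

```text
time_s: 10.17
tcp_pos: [0.5612, 0.1584, 0.2398]
eef_rot: [-3.141, 0.0, 1.669]
wrist_force: [1.5, 0.3, -0.8]
grip_width: 0.004
grasp_force: 0.0
```

>>> {"method": "send_rows", "body": {
  "commands": [
    [0,0.1,-0.7,1.0,0],
    [0,0.1,-0.7,1.5,0],
    [0,0.1,-0.7,1.5,0],
    [0,0.1,-0.7,1.5,0]
  ]
}}

```text
time_s: 10.5
tcp_pos: [0.5648, 0.1387, 0.2835]
eef_rot: [3.141, 0.0, 1.668]
wrist_force: [-0.5, 1.2, -1.1]
grip_width: -0.005
grasp_force: 0.0
```

```bash
python3 -c "
from h import *
print(r.sense()['tcp_pos'])
for n in ('wrist','scene'): print(n);sides(cloud(r.get_image(n)))"
```

```text
[0.56482921 0.13865382 0.28351688]
wrist
rim far  slope deg 0.57  at mid -2.8 mm  n19
rim near slope deg 0.53  at mid -159.6 mm  n19
rim left slope deg -0.67  at mid 228.5 mm  n12
rim side slope deg -0.25  at mid 2.5 mm  n6
far bar outer slope deg -0.24  at mid 25.1 mm  n17
side bar outer slope deg 0.06  at mid -24.3 mm  n5
scene
rim far  slope deg 0.48  at mid -2.0 mm  n19
rim near slope deg 0.73  at mid -159.7 mm  n19
rim left slope deg -0.38  at mid 227.8 mm  n12
rim side slope deg -1.21  at mid 0.2 mm  n6
far bar outer slope deg -0.16  at mid 25.6 mm  n17
side bar outer slope deg 0.82  at mid -26.1 mm  n7
```

>>> {"method": "send_rows", "body": {
  "commands": [
    [0,-1.0,-0.4,-0.3,0],
    [0,-2.0,-0.8,-1.0,0],
    [0,-3.0,-1.3,-1.8,0],
    [0,-3.8,-1.7,-2.8,0],
    [0,-3.9,-1.75,-4.1,0],
    [0,-3.9,-1.75,-5.4,0],
    [0,-3.9,-1.75,-6.7,0],
    [0,-3.9,-1.75,-8.0,0]
  ]
}}

```text
time_s: 11.27
tcp_pos: [0.4463, 0.0866, 0.0408]
eef_rot: [-3.141, 0.0, 1.669]
wrist_force: [0.9, -0.3, 0.2]
grip_width: 0.002
grasp_force: 0.0
```

>>> {"method": "send_rows", "body": {
  "commands": [
    [0,0,0,-0.5,0],
    [0,0,0,-0.5,0],
    [0,0.2,0,-0.5,0],
    [0,0.4,0.03,-0.5,0],
    [0,0.55,0.05,-0.5,0],
    [0,0.65,0.06,-0.5,0],
    [0,0.65,0.06,-0.5,0]
  ]
}}

```text
time_s: 11.85
tcp_pos: [0.4683, 0.0881, 0.029]
eef_rot: [3.14, 0.0, 1.668]
wrist_force: [-0.0, 0.3, -0.5]
grip_width: -0.0
grasp_force: 0.0
```

>>> {"method": "send_rows", "body": {
  "commands": [
    [0,0.08,0.01,0,0],
    [0,0.16,0.02,0,0],
    [0,0.16,0.02,0,0]
  ]
}}

```text
time_s: 12.1
tcp_pos: [0.4723, 0.0887, 0.0283]
eef_rot: [3.141, 0.0, 1.668]
wrist_force: [0.1, -0.4, -0.2]
grip_width: -0.004
grasp_force: 0.0
```

>>> {"method": "send_rows", "body": {
  "commands": [
    [0,0.06,0.01,0,0],
    [0,0.12,0.01,0,0],
    [0,0.12,0.01,0,0]
  ]
}}

```text
time_s: 12.35
tcp_pos: [0.4758, 0.0889, 0.0282]
eef_rot: [3.141, 0.0, 1.668]
wrist_force: [0.0, -0.4, 0.3]
grip_width: 0.002
grasp_force: 0.0
```

>>> {"method": "send_rows", "body": {
  "commands": [
    [0,0.05,0.0,0,0],
    [0,0.08,0.01,0,0],
    [0,0.08,0.01,0,0]
  ]
}}

```text
time_s: 12.6
tcp_pos: [0.4779, 0.0892, 0.0281]
eef_rot: [-3.141, 0.0, 1.668]
wrist_force: [-2.3, -0.8, 1.5]
grip_width: 0.002
grasp_force: 1.2
```

>>> {"method": "send_rows", "body": {
  "commands": [
    [0,0.04,0.0,0,0],
    [0,0.06,0.01,0,0],
    [0,0.06,0.01,0,0]
  ]
}}

```text
time_s: 12.85
tcp_pos: [0.479, 0.0892, 0.028]
eef_rot: [-3.14, 0.001, 1.668]
wrist_force: [-9.8, -6.4, 5.7]
grip_width: 0.001
grasp_force: 5.2
```

>>> {"method": "send_rows", "body": {
  "commands": [
    [0,0.04,0.0,0,0],
    [0,0.06,0.01,0,0],
    [0,0.06,0.01,0,0]
  ]
}}

```text
time_s: 13.1
tcp_pos: [0.4798, 0.0891, 0.0278]
eef_rot: [-3.137, 0.001, 1.668]
wrist_force: [-20.2, -11.5, 13.2]
grip_width: -0.003
grasp_force: 10.9
```

>>> {"method": "send_rows", "body": {
  "commands": [
    [0,0.04,-0.02,0,0],
    [0,0.06,-0.05,0,0],
    [0,0.06,-0.05,0,0]
  ]
}}

```text
time_s: 13.35
tcp_pos: [0.4798, 0.0888, 0.0276]
eef_rot: [-3.134, -0.001, 1.668]
wrist_force: [-36.9, 2.8, 24.4]
grip_width: 0.002
grasp_force: 18.4
```

>>> {"method": "send_rows", "body": {
  "commands": [
    [0,-0.5,0,0,0],
    [0,-0.9,0,0.3,0],
    [0,-0.9,0,1.4,0],
    [0,-0.9,0,2.7,0],
    [0,-0.5,0.3,4.0,0],
    [0,0.4,0.6,5.2,0],
    [0,1.3,0.9,6.2,0],
    [0,2.3,1.2,7.0,0]
  ]
}}

```text
time_s: 14.02
tcp_pos: [0.552, 0.1245, 0.2402]
eef_rot: [3.139, -0.0, 1.668]
wrist_force: [1.1, 0.4, 0.4]
grip_width: 0.004
grasp_force: 0.0
```

>>> {"method": "send_rows", "body": {
  "commands": [
    [0,0.8,0.3,0.8,0],
    [0,0.8,0.3,1.6,0],
    [0,0.8,0.3,1.6,0],
    [0,0.8,0.3,1.6,0]
  ]
}}

```text
time_s: 14.35
tcp_pos: [0.5756, 0.1331, 0.2857]
eef_rot: [3.14, -0.0, 1.668]
wrist_force: [-0.8, -0.2, -0.6]
grip_width: 0.003
grasp_force: 0.0
```

```bash
sed -i 's/radians(5.4)/radians(5.6)/' h.py; python3 -c "
from h import *
print(r.sense()['tcp_pos'])
for n in ('wrist','scene'): print(n);sides(cloud(r.get_image(n)))"
```

```text
[0.57563487 0.13314822 0.285748  ]
wrist
rim far  slope deg -0.06  at mid 0.6 mm  n19
rim near slope deg -0.07  at mid -156.1 mm  n19
rim left slope deg 0.05  at mid 228.9 mm  n12
rim side slope deg 0.16  at mid 2.7 mm  n6
far bar outer slope deg -0.06  at mid 25.5 mm  n17
side bar outer slope deg -0.31  at mid -22.5 mm  n7
scene
rim far  slope deg -0.04  at mid 1.3 mm  n19
rim near slope deg -0.19  at mid -155.8 mm  n19
rim left slope deg -0.06  at mid 228.6 mm  n12
rim side slope deg -0.45  at mid 1.5 mm  n6
far bar outer slope deg 0.07  at mid 26.1 mm  n17
side bar outer slope deg -0.16  at mid -25.6 mm  n8
```

Yaw is now right and the far stop is flush. One more light push toward the side bar closes the last gap of about 1 mm.

>>> {"method": "send_rows", "body": {
  "commands": [
    [0,-0.3,1.2,-0.2,0],
    [0,-0.6,2.4,-0.6,0],
    [0,-0.9,3.6,-1.4,0],
    [0,-0.95,4.9,-2.3,0],
    [0,-0.95,5.0,-3.6,0],
    [0,-0.95,5.0,-4.9,0],
    [0,-0.95,5.0,-6.2,0],
    [0,-0.95,5.0,-7.5,0]
  ]
}}

```text
time_s: 15.12
tcp_pos: [0.5451, 0.2828, 0.0573]
eef_rot: [-3.14, 0.0, 1.669]
wrist_force: [1.5, 0.4, 0.1]
grip_width: -0.002
grasp_force: 0.0
```

>>> {"method": "send_rows", "body": {
  "commands": [
    [0,0,0,-1.1,0],
    [0,0,0,-1.1,0],
    [0,0,-0.2,-1.1,0],
    [0,0.04,-0.45,-1.1,0],
    [0,0.06,-0.7,-1.1,0],
    [0,0.08,-0.8,-1.1,0],
    [0,0.08,-0.8,-1.1,0]
  ]
}}

```text
time_s: 15.7
tcp_pos: [0.5498, 0.2581, 0.0287]
eef_rot: [3.139, -0.0, 1.667]
wrist_force: [-0.2, -0.7, 0.9]
grip_width: -0.001
grasp_force: 0.0
```

>>> {"method": "send_rows", "body": {
  "commands": [
    [0,0,-0.05,0,0],
    [0,0,-0.1,0,0],
    [0,0,-0.1,0,0]
  ]
}}

```text
time_s: 15.95
tcp_pos: [0.549, 0.2559, 0.0273]
eef_rot: [3.141, -0.0, 1.668]
wrist_force: [0.2, 0.9, 0.8]
grip_width: 0.001
grasp_force: 0.0
```

>>> {"method": "send_rows", "body": {
  "commands": [
    [0,0.01,-0.05,0,0],
    [0,0.01,-0.08,0,0],
    [0,0.01,-0.08,0,0]
  ]
}}

```text
time_s: 16.2
tcp_pos: [0.5491, 0.2535, 0.027]
eef_rot: [-3.141, 0.0, 1.668]
wrist_force: [-1.0, 0.9, 0.2]
grip_width: 0.003
grasp_force: 0.0
```

>>> {"method": "send_rows", "body": {
  "commands": [
    [0,0.01,-0.04,0,0],
    [0,0.01,-0.06,0,0],
    [0,0.01,-0.06,0,0]
  ]
}}

```text
time_s: 16.45
tcp_pos: [0.5494, 0.2518, 0.027]
eef_rot: [-3.141, -0.0, 1.668]
wrist_force: [-0.2, 2.5, -1.0]
grip_width: -0.0
grasp_force: 1.3
```

>>> {"method": "send_rows", "body": {
  "commands": [
    [0,0.01,-0.04,0,0],
    [0,0.01,-0.05,0,0],
    [0,0.01,-0.05,0,0]
  ]
}}

```text
time_s: 16.7
tcp_pos: [0.5495, 0.2513, 0.027]
eef_rot: [-3.141, -0.002, 1.668]
wrist_force: [-1.8, 12.7, -1.1]
grip_width: -0.001
grasp_force: 6.0
```

>>> {"method": "send_rows", "body": {
  "commands": [
    [0,0.01,-0.04,0,0],
    [0,0.01,-0.06,0,0],
    [0,0.01,-0.06,0,0]
  ]
}}

```text
time_s: 16.95
tcp_pos: [0.5495, 0.2512, 0.0272]
eef_rot: [3.142, -0.005, 1.669]
wrist_force: [-5.3, 27.8, -0.6]
grip_width: -0.001
grasp_force: 14.1
```

>>> {"method": "send_rows", "body": {
  "commands": [
    [0,0,0.4,0,0],
    [0,0,0.7,0.3,0],
    [0,0,0.7,1.5,0],
    [0,0,0.7,2.8,0],
    [0,0,0.4,4.1,0],
    [0,0.2,-0.4,5.2,0],
    [0,0.4,-1.4,6.2,0],
    [0.6,0.6,-2.4,7.2,0]
  ]
}}

```text
time_s: 17.62
tcp_pos: [0.5676, 0.1774, 0.2441]
eef_rot: [3.14, 0.0, 1.669]
wrist_force: [1.8, 0.7, -0.1]
grip_width: 0.126
grasp_force: 0.0
```

>>> {"method": "send_rows", "body": {
  "commands": [
    [0.6,0.3,-1.3,0,0],
    [0.6,0.6,-2.6,0,0],
    [0.6,0.9,-3.9,0,0],
    [0.6,1.3,-5.2,0,0],
    [0.6,1.7,-6.5,0,0],
    [0.6,2.1,-7.8,0,0],
    [0.6,2.6,-9.1,0,0],
    [0.6,2.8,-10.4,0,0]
  ]
}}

```text
time_s: 18.28
tcp_pos: [0.6526, -0.1359, 0.242]
eef_rot: [3.141, 0.001, 1.668]
wrist_force: [0.7, 0.6, -1.4]
grip_width: 0.601
grasp_force: 0.0
```

>>> {"method": "send_rows", "body": {
  "commands": [
    [0.6,0.1,-1.0,0,0],
    [0.6,0.1,-3.0,0,0],
    [0.6,0.1,-3.2,0,0],
    [0.6,0.1,-3.2,0,0],
    [0.6,0.1,-3.2,0,0]
  ]
}}

```text
time_s: 18.7
tcp_pos: [0.6545, -0.2313, 0.2415]
eef_rot: [-3.141, 0.0, 1.666]
wrist_force: [-0.3, 0.2, -0.2]
grip_width: 0.6
grasp_force: 0.0
```

```bash
cat >> h.py <<'E'
def look(box=(.3,.75,-.5,.05)):
    d=r.get_image("wrist");W=cloud(d)
    print("tcp",r.sense()['tcp_pos'].round(4),r.sense()['eef_rot'].round(3))
    print("shoulder");blobs(W,.049,.06,box,150)
    print("knob");blobs(W,.076,.092,box,60)
    return d,W
E
python3 -c "
from h import *
d,W=look();cv2.imwrite('pics/w2.png',d['image'])
print('scene');sides(cloud(r.get_image('scene')));print('top');sides(cloud(r.get_image('top')))"
```

```text
tcp [ 0.6547 -0.2301  0.2418] [-3.141  0.     1.667]
shoulder
[98. 49.] 6000 [ 483.7 -133.6] [60. 60.] 84.7 med [ 492.  -132.8   54.9] z95 56.4
[319. 199.] 10371 [ 654.6 -232.5] [ 60.1 129. ] 5.3 med [ 653.7 -220.7   54.9] z95 56.2
[141. 239.] 3101 [ 509.5 -277.2] [59.6 59.7] 88.0 med [ 516.4 -269.2   55. ] z95 56.4
[249. 380.] 247 [ 607.  -402.3] [38.   8.2] 80.3 med [ 606.8 -400.3   54.8] z95 56.3
knob
[72. 45.] 1357 [ 483.4 -133.6] [21.9 22.6] 84.9 med [ 485.2 -133.6   82.8] z95 84.2
[319. 216.] 1370 [ 654.4 -232.5] [18.  41.1] 5.7 med [ 654.4 -231.3   82.8] z95 84.1
[122. 255.] 813 [ 509.  -277.5] [23.4 23. ] 31.4 med [ 510.2 -276.3   82.8] z95 84.2
[390. 455.] 516 [ 734.9 -450.4] [34.2 28.9] 87.6 med [ 740.5 -447.6   81.5] z95 82.9
scene
rim far  slope deg 0.01  at mid 1.5 mm  n19
rim near slope deg -0.09  at mid -156.3 mm  n19
rim left slope deg -0.24  at mid 226.9 mm  n12
rim side slope deg -0.04  at mid 0.0 mm  n6
far bar outer slope deg 0.06  at mid 25.8 mm  n17
side bar outer slope deg -0.23  at mid -25.8 mm  n7
top
rim far  slope deg 0.11  at mid -1.2 mm  n19
rim near slope deg -0.10  at mid -157.3 mm  n19
rim left slope deg 0.03  at mid 230.0 mm  n12
rim side slope deg 0.04  at mid 4.3 mm  n5
far bar outer slope deg -0.02  at mid 23.9 mm  n17
side bar outer slope deg -0.35  at mid -20.6 mm  n9
```

View pics/w2.png

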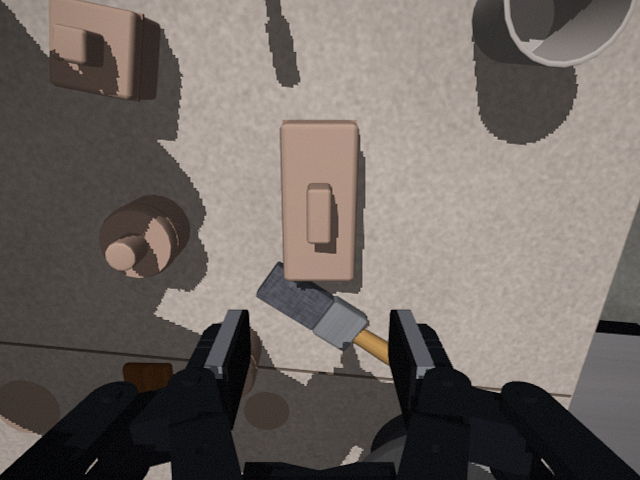

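The wrist view shows the dish square below the gripper, its knob at (319,216), with the brush lying just off its end. The caddy is at upper left and a jar at left. The crate measures flush, so I'll grasp the dish.

>>> {"method": "send_rows", "body": {
  "commands": [
    [0.6,0,-0.08,-1.2,0],
    [0.6,0,-0.08,-2.4,0],
    [0.6,0,-0.08,-3.6,0],
    [0.6,0,-0.08,-4.6,0],
    [0.6,0,-0.08,-5.4,0],
    [0.6,0,-0.08,-5.8,0],
    [0.6,0,-0.08,-6.05,0],
    [0.6,0,-0.08,-6.05,0]
  ],
  "grip_force": 30
}}

```text
time_s: 19.52
tcp_pos: [0.6548, -0.2316, 0.0594]
eef_rot: [-3.141, -0.0, 1.669]
wrist_force: [0.2, 0.3, 0.3]
grip_width: 0.6
grasp_force: 0.0
```

>>> {"method": "send_rows", "body": {
  "commands": [
    [0.3,0,0,0,0],
    [0.3,0,0,0,0],
    [0.1,0,0,0,0],
    [0.1,0,0,0,0],
    [0.1,0,0,0,0],
    [0,0,0,0,0],
    [0,0,0,0,0],
    [0,0,0,0,0]
  ]
}}

```text
time_s: 20.18
tcp_pos: [0.6553, -0.2326, 0.0615]
eef_rot: [3.14, 0.001, 1.668]
wrist_force: [-1.7, 0.7, 7.6]
grip_width: 0.203
grasp_force: 36.3
```

>>> {"method": "send_rows", "body": {
  "commands": [
    [0,0,0,0.2,0],
    [0,0,0,0.6,0],
    [0,0,0,1.3,0],
    [0,0,0,2.2,0],
    [0,0,0,3.2,0],
    [0,0,0,4.2,0],
    [0,0,0,5.2,0],
    [0,0,0,5.8,0]
  ]
}}

```text
time_s: 20.85
tcp_pos: [0.655, -0.2324, 0.2391]
eef_rot: [3.138, 0.002, 1.668]
wrist_force: [0.6, -0.0, -1.8]
grip_width: 0.198
grasp_force: 35.1
```

>>> {"method": "send_rows", "body": {
  "commands": [
    [0,0,0.5,0,0],
    [0,-0.2,1.5,0,0],
    [0,-0.4,2.6,0,0],
    [0,-0.6,3.8,0,0],
    [0,-0.8,5.0,0,0],
    [0,-1.0,6.2,0,0],
    [0,-1.2,7.4,0,0],
    [0,-1.4,8.6,0,0]
  ]
}}

```text
time_s: 21.52
tcp_pos: [0.6117, 0.0279, 0.2341]
eef_rot: [-3.141, -0.0, 1.668]
wrist_force: [-0.2, 0.4, -2.0]
grip_width: 0.201
grasp_force: 35.1
```

>>> {"method": "send_rows", "body": {
  "commands": [
    [0,-0.1,1.2,0,0],
    [0,-0.2,2.4,0,0],
    [0,-0.35,3.4,0,0],
    [0,-0.45,4.1,0,0],
    [0,-0.47,4.5,0,0],
    [0,-0.47,4.65,0,0],
    [0,-0.47,4.65,0,0],
    [0,-0.47,4.65,0,0]
  ]
}}

```text
time_s: 22.18
tcp_pos: [0.5987, 0.1645, 0.2338]
eef_rot: [-3.141, 0.0, 1.668]
wrist_force: [-0.4, -0.1, -2.1]
grip_width: 0.2
grasp_force: 35.1
```

```bash
cat >> h.py <<'E'
def st2w(x,y,a=5.6,C=(.658,.022)):
    a=np.radians(a);return np.round([C[0]+np.cos(a)*x-np.sin(a)*y,C[1]+np.sin(a)*x+np.cos(a)*y],4)
def shift(x,y,z):
    print("shift units",((np.array([x,y,z])-r.sense()['tcp_pos'])/.03).round(2))
E
python3 -c "
from h import *
print('scene');sides(cloud(r.get_image('scene')));d=r.get_image('wrist');W=cloud(d);cv2.imwrite('pics/w3.png',d['image']);print('w');sides(W)
print(st2w(-.0447,.148),r.sense()['tcp_pos'],r.sense()['grip_width'],r.sense()['eef_rot']);blobs(W,.2,.24,(.5,.7,0,.3),100)"
```

```text
scene
rim far  slope deg 0.05  at mid 1.2 mm  n19
rim near slope deg -0.60  at mid -156.1 mm  n7
rim left slope deg 0.04  at mid 226.9 mm  n12
rim side slope deg -5.38  at mid -1.3 mm  n4
far bar outer slope deg -0.11  at mid 25.9 mm  n17
side bar outer slope deg 1.65  at mid -27.3 mm  n6
w
rim far  None
rim near slope deg -0.10  at mid -155.8 mm  n19
rim left slope deg -0.03  at mid 227.6 mm  n12
rim side None
far bar outer slope deg -0.06  at mid 25.9 mm  n17
side bar outer None
[0.5991 0.1649] [0.5988846  0.16399996 0.23385585] 0.200836401645257 [-3.14135664e+00  2.61858306e-04  1.66681947e+00]
[319. 225.] 25879 [596.6 186.9] [60.4 84. ] 5.4 med [594.5 202.9 227.3] z95 228.7
[320. 428.] 2443 [604.2 113.6] [32.2 26.7] 4.1 med [604.2 111.1 227.4] z95 228.3
```

View pics/w3.png

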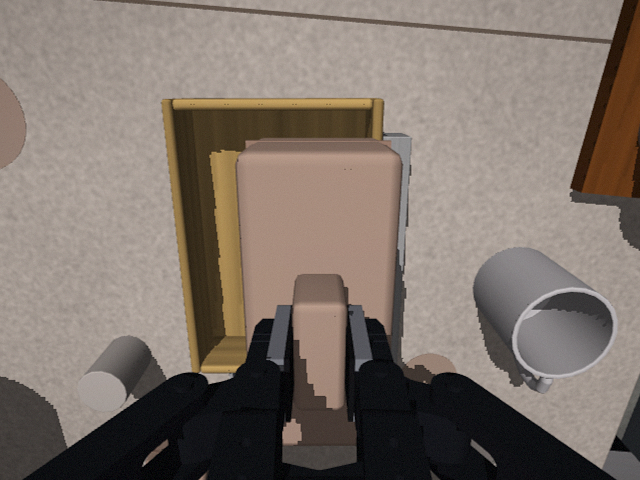

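The dish hangs level and in line over the far-left part of the crate, which is flush. I'll lower it gently.

>>> {"method": "send_rows", "body": {
  "commands": [
    [0,0,0.02,-0.8,0],
    [0,0,0.02,-1.8,0],
    [0,0,0.02,-2.8,0],
    [0,0,0.02,-3.8,0],
    [0,0,0.02,-4.5,0],
    [0,0,0.02,-4.9,0],
    [0,0,0.02,-5.15,0],
    [0,0,0.02,-5.25,0]
  ]
}}

```text
time_s: 22.95
tcp_pos: [0.5988, 0.1652, 0.076]
eef_rot: [-3.141, 0.0, 1.667]
wrist_force: [-0.5, 0.4, -1.7]
grip_width: 0.207
grasp_force: 35.0
```

>>> {"method": "send_rows", "body": {
  "commands": [
    [0,0,0,-0.06,0],
    [0,0,0,-0.12,0],
    [0,0,0,-0.17,0],
    [0,0,0,-0.17,0]
  ]
}}

```text
time_s: 23.28
tcp_pos: [0.5989, 0.1658, 0.0719]
eef_rot: [3.141, -0.0, 1.668]
wrist_force: [-0.2, -0.6, -2.3]
grip_width: 0.207
grasp_force: 35.0
```

>>> {"method": "send_rows", "body": {
  "commands": [
    [0,0,0,-0.05,0],
    [0,0,0,-0.08,0],
    [0,0,0,-0.08,0]
  ]
}}

```text
time_s: 23.53
tcp_pos: [0.5989, 0.1659, 0.0696]
eef_rot: [3.141, -0.0, 1.668]
wrist_force: [-2.5, -0.2, 4.3]
grip_width: 0.204
grasp_force: 36.0
```

>>> {"method": "send_rows", "body": {
  "commands": [
    [0,0,0,-0.03,0],
    [0,0,0,-0.05,0],
    [0,0,0,-0.05,0]
  ]
}}

```text
time_s: 23.78
tcp_pos: [0.599, 0.1659, 0.0695]
eef_rot: [3.14, -0.0, 1.668]
wrist_force: [-11.2, -1.4, 22.9]
grip_width: 0.2
grasp_force: 38.5
```

>>> {"method": "send_rows", "body": {
  "commands": [
    [0,0,0,0.04,0],
    [0.2,0,0,0.04,0],
    [0.3,0,0,0.04,0],
    [0.45,0,0,0.1,0],
    [0.45,0,0,0.1,0],
    [0.45,0,0,0.4,0],
    [0.45,0,0,1.0,0],
    [0.45,0,0,1.8,0]
  ]
}}

```text
time_s: 24.45
tcp_pos: [0.5979, 0.1656, 0.121]
eef_rot: [-3.139, 0.0, 1.668]
wrist_force: [-0.2, 0.0, -0.8]
grip_width: 0.448
grasp_force: 0.0
```

>>> {"method": "send_rows", "body": {
  "commands": [
    [0.6,-0.1,-1.1,0.9,0],
    [0.6,-0.2,-2.2,1.9,0],
    [0.6,-0.5,-3.3,3.0,0],
    [0.6,-1.0,-4.4,3.8,0],
    [0.6,-1.4,-5.6,4.3,0],
    [0.6,-1.8,-6.8,4.3,0],
    [0.6,-2.2,-8.0,4.3,0],
    [0.6,-2.6,-9.2,4.3,0]
  ]
}}

```text
time_s: 25.12
tcp_pos: [0.5197, -0.1119, 0.2518]
eef_rot: [3.14, 0.001, 1.668]
wrist_force: [0.0, -0.2, 1.0]
grip_width: 0.598
grasp_force: 0.0
```

>>> {"method": "send_rows", "body": {
  "commands": [
    [0.6,-0.2,-1.0,0,0],
    [0.6,-0.4,-2.2,0,0],
    [0.6,-0.6,-3.4,0,0],
    [0.6,-0.6,-4.6,0,0],
    [0.6,-0.6,-5.2,0,0],
    [0.6,-0.6,-5.2,0,0]
  ]
}}

```text
time_s: 25.62
tcp_pos: [0.502, -0.2697, 0.2505]
eef_rot: [-3.141, 0.0, 1.665]
wrist_force: [1.0, -0.1, 0.5]
grip_width: 0.603
grasp_force: 0.0
```

```bash
python3 -c "
from h import *
d,W=look()
W=cloud(r.get_image('scene'));sides(W);blobs(W,.058,.070,(.45,.65,.05,.25),100);blobs(W,.083,.1,(.45,.65,.05,.25),20)"
```

```text
tcp [ 0.5022 -0.2679  0.2505] [-3.141 -0.     1.665]
shoulder
[310.  33.] 4026 [ 482.1 -140.8] [45.3 60.2] 84.7 med [ 485.7 -147.3   54.9] z95 56.3
[130. 101.] 1580 [ 346.4 -210.8] [ 92.6 108.5] 0.1 med [ 354.  -198.4   50.1] z95 51.4
[326. 209.] 3324 [ 508.5 -277.1] [60.4 61.3] 71.5 med [ 507.1 -271.7   55. ] z95 56.3
[374. 344.] 1218 [ 564.1 -400.3] [27.9 60.2] 7.0 med [ 564.1 -394.1   54.9] z95 56.3
knob
[310.  12.] 882 [ 482.6 -136. ] [17.1 22. ] 84.8 med [ 483.3 -137.3   82.7] z95 84.1
[327. 222.] 755 [ 508.4 -277.6] [22.8 23.1] 62.3 med [ 508.2 -276.4   82.9] z95 84.1
[387. 367.] 142 [ 572.2 -401. ] [ 6.8 20.1] 16.6 med [ 571.8 -399.3   82.5] z95 84.2
rim far  slope deg -0.25  at mid 1.1 mm  n19
rim near slope deg -0.04  at mid -156.1 mm  n19
rim left slope deg -0.21  at mid 226.7 mm  n12
rim side slope deg 0.14  at mid -0.2 mm  n6
far bar outer slope deg -0.03  at mid 26.1 mm  n17
side bar outer slope deg -0.98  at mid -25.6 mm  n8
[363. 298.] 605 [567.4 143.4] [160.9 197.9] 5.0 med [565.6 195.1  60.6] z95 63.6
[348. 301.] 1018 [598.9 164.2] [ 60.9 130.7] 5.4 med [606.4 180.5  63.7] z95 66.9
[348. 291.] 159 [599.3 164.3] [19.5 43.4] 3.7 med [601.  167.3  91.3] z95 94.1
```

The dish sits upright in place at (0.599, 0.164) and the crate is still flush. Next is the first jar, at (0.508, −0.277).

>>> {"method": "send_rows", "body": {
  "commands": [
    [0.6,0.2,-0.32,-1.2,0],
    [0.6,0.2,-0.32,-2.4,0],
    [0.6,0.2,-0.32,-3.6,0],
    [0.6,0.2,-0.32,-4.7,0],
    [0.6,0.2,-0.32,-5.5,0],
    [0.6,0.2,-0.32,-6.0,0],
    [0.6,0.2,-0.32,-6.22,0],
    [0.6,0.2,-0.32,-6.22,0]
  ]
}}

```text
time_s: 26.38
tcp_pos: [0.5085, -0.2746, 0.063]
eef_rot: [-3.14, -0.001, 1.669]
wrist_force: [-0.7, -0.1, 0.6]
grip_width: 0.598
grasp_force: 0.0
```

>>> {"method": "send_rows", "body": {
  "commands": [
    [0.4,0,0,0,0],
    [0.4,0,0,0,0],
    [0.15,0,0,0,0],
    [0.15,0,0,0,0],
    [0,0,0,0,0],
    [0,0,0,0,0],
    [0,0,0,0,0]
  ]
}}

```text
time_s: 26.97
tcp_pos: [0.5091, -0.2762, 0.0652]
eef_rot: [3.14, 0.001, 1.668]
wrist_force: [-2.9, -0.6, 7.6]
grip_width: 0.266
grasp_force: 29.4
```

>>> {"method": "send_rows", "body": {
  "commands": [
    [0,0,0,0.2,0],
    [0,0,0,0.6,0],
    [0,0,0,1.3,0],
    [0,0,0,2.2,0],
    [0,0,0,3.2,0],
    [0,0,0,4.2,0],
    [0,0,0,5.2,0],
    [0,0,0,5.8,0]
  ]
}}

```text
time_s: 27.63
tcp_pos: [0.5089, -0.2759, 0.2427]
eef_rot: [3.138, 0.003, 1.668]
wrist_force: [0.9, -0.3, -1.2]
grip_width: 0.262
grasp_force: 29.6
```

```bash
python3 -c "
from h import *
p=st2w(-.0447,.0455);print(p);shift(*p,.24)"
```

```text
[0.6091 0.0629]
shift units [ 3.34 11.29 -0.09]
```

>>> {"method": "send_rows", "body": {
  "commands": [
    [0,0.2,0.6,0,0],
    [0,0.5,1.7,0,0],
    [0,0.85,2.9,0,0],
    [0,1.2,4.1,0,0],
    [0,1.55,5.3,0,0],
    [0,1.9,6.5,0,0],
    [0,2.25,7.7,0,0],
    [0,2.6,8.9,0,0]
  ]
}}

```text
time_s: 28.3
tcp_pos: [0.5867, -0.0069, 0.2393]
eef_rot: [3.14, 0.0, 1.668]
wrist_force: [0.7, -0.1, -1.5]
grip_width: 0.266
grasp_force: 29.7
```

>>> {"method": "send_rows", "body": {
  "commands": [
    [0,0.3,1.0,0,0],
    [0,0.55,1.8,0,0],
    [0,0.7,2.25,0,0],
    [0,0.74,2.4,0,0],
    [0,0.74,2.4,0,0],
    [0,0.74,2.4,0,0],
    [0,0.74,2.4,0,0]
  ]
}}

```text
time_s: 28.88
tcp_pos: [0.6087, 0.0619, 0.2381]
eef_rot: [3.142, 0.0, 1.667]
wrist_force: [-0.5, 0.5, -1.3]
grip_width: 0.267
grasp_force: 29.6
```

```bash
python3 -c "
from h import *
p=st2w(-.0447,.0455);shift(*p,.073)
W=cloud(r.get_image('wrist'));blobs(W,.2,.3,(.5,.7,0,.3),100);blobs(W,.06,.07,(.48,.7,0,.3),100);sides(W)
W=cloud(r.get_image('scene'));blobs(W,.17,.26,(.5,.7,-.05,.13),100)"
```

```text
shift units [ 0.01  0.03 -5.5 ]
[319. 361.] 39304 [609.5  63. ] [98.7 58.2] 7.8 med [607.5  71.4 275.3] z95 297.3
[319.  80.] 11026 [600.  152.7] [ 59.1 103.2] 5.7 med [600.6 151.5  62.9] z95 64.2
[160.  32.] 211 [489.9 173.6] [ 6.1 32. ] 5.5 med [489.6 174.2  60.5] z95 61.5
[380.  72.] 152 [641.  163.2] [ 6.2 26.8] 7.6 med [641.  163.6  60.5] z95 61.4
[171. 133.] 396 [496.4 107.6] [ 6.5 69.4] 5.5 med [496.2 108.6  60.5] z95 61.5
[181. 219.] 287 [502.7  41.7] [ 6.1 64.7] 5.1 med [502.8  45.2  60.5] z95 61.4
[374. 204.] 138 [650.3  69. ] [ 6.5 31.5] 4.4 med [650.2  70.9  60.5] z95 61.3
[224. 258.] 232 [536.2  14.7] [49.3  6.3] 5.6 med [536.8  14.5  60.5] z95 61.5
rim far  slope deg -0.34  at mid 0.3 mm  n17
rim near slope deg -0.07  at mid -156.0 mm  n17
rim left None
rim side None
far bar outer slope deg -0.06  at mid 25.4 mm  n17
side bar outer slope deg 32.60  at mid -18.4 mm  n2
[318. 227.] 916 [612.7  65.8] [49.  62.4] 59.3 med [619.7  72.8 225.8] z95 256.7
```

>>> {"method": "send_rows", "body": {
  "commands": [
    [0,0.01,0.03,-0.8,0],
    [0,0.01,0.03,-1.8,0],
    [0,0.01,0.03,-2.8,0],
    [0,0.01,0.03,-3.8,0],
    [0,0.01,0.03,-4.6,0],
    [0,0.01,0.03,-5.0,0],
    [0,0.01,0.03,-5.2,0],
    [0,0.01,0.03,-5.3,0]
  ]
}}

```text
time_s: 29.65
tcp_pos: [0.6093, 0.0637, 0.0788]
eef_rot: [-3.141, -0.0, 1.668]
wrist_force: [0.4, -0.5, -1.1]
grip_width: 0.271
grasp_force: 29.7
```

>>> {"method": "send_rows", "body": {
  "commands": [
    [0,0,0,-0.05,0],
    [0,0,0,-0.1,0],
    [0,0,0,-0.1,0]
  ]
}}

```text
time_s: 29.9
tcp_pos: [0.6096, 0.0641, 0.0767]
eef_rot: [3.14, 0.0, 1.668]
wrist_force: [-0.0, -0.1, -1.5]
grip_width: 0.268
grasp_force: 29.7
```

>>> {"method": "send_rows", "body": {
  "commands": [
    [0,0,0,-0.04,0],
    [0,0,0,-0.06,0],
    [0,0,0,-0.06,0]
  ]
}}

```text
time_s: 30.15
tcp_pos: [0.6092, 0.0641, 0.0742]
eef_rot: [3.141, 0.0, 1.668]
wrist_force: [0.4, 0.0, -1.8]
grip_width: 0.263
grasp_force: 29.7
```

>>> {"method": "send_rows", "body": {
  "commands": [
    [0,0,0,-0.03,0],
    [0,0,0,-0.05,0],
    [0,0,0,-0.05,0]
  ]
}}

```text
time_s: 30.4
tcp_pos: [0.6093, 0.0641, 0.0733]
eef_rot: [3.141, 0.0, 1.668]
wrist_force: [-3.1, 0.2, 7.2]
grip_width: 0.265
grasp_force: 30.5
```

>>> {"method": "send_rows", "body": {
  "commands": [
    [0.2,0,0,0.02,0],
    [0.35,0,0,0.02,0],
    [0.5,0,0,0.05,0],
    [0.5,0,0,0.1,0],
    [0.5,0,0,0.4,0],
    [0.5,0,0,1.2,0],
    [0.5,0,0,2.3,0],
    [0.5,0,0,3.5,0]
  ]
}}

```text
time_s: 31.07
tcp_pos: [0.6085, 0.0641, 0.1785]
eef_rot: [-3.14, -0.0, 1.668]
wrist_force: [0.7, 0.9, 0.0]
grip_width: 0.499
grasp_force: 0.0
```

>>> {"method": "send_rows", "body": {
  "commands": [
    [0.6,-0.4,-0.6,0.8,-0.4],
    [0.6,-1.0,-1.5,1.6,-0.9],
    [0.6,-1.6,-2.5,2.4,-1.4],
    [0.6,-2.3,-3.6,2.4,-1.8],
    [0.6,-3.0,-4.7,2.4,-1.8],
    [0.6,-3.7,-5.8,2.4,-1.8],
    [0.6,-4.1,-6.5,2.4,-1.8],
    [0.6,-4.1,-6.5,2.4,-1.8]
  ]
}}

```text
time_s: 31.73
tcp_pos: [0.4842, -0.1341, 0.2506]
eef_rot: [3.141, 0.001, 1.476]
wrist_force: [-0.1, 0.2, 0.4]
grip_width: 0.598
grasp_force: 0.0
```

```bash
python3 -c "
from h import *
d,W=look()
W=cloud(r.get_image('scene'));sides(W);blobs(W,.058,.070,(.45,.65,.02,.25),100);blobs(W,.083,.1,(.45,.65,.03,.25),20)"
```

```text
tcp [ 0.4852 -0.1326  0.2505] [3.141e+00 1.000e-03 1.476e+00]
shoulder
[338.   2.] 152 [514.4   8.2] [ 3.6 26.4] 86.9 med [510.8   8.3  56.2] z95 59.5
[405.  25.] 169 [559.7 -12.1] [17.  36.1] 44.9 med [554.8 -11.4  54.6] z95 59.3
[226.  57.] 1263 [425.  -19.5] [39.8 43.2] 11.5 med [428.2 -20.   59.4] z95 59.9
[318. 198.] 4293 [ 483.  -133.3] [60.2 60.1] 84.9 med [ 483.8 -127.3   54.9] z95 56.3
[179. 267.] 656 [ 356.2 -186.9] [ 49.4 107.3] 53.6 med [ 367.1 -170.5   50.1] z95 51.3
[163. 348.] 277 [ 328.4 -257. ] [14.8 61.4] 76.7 med [ 326.9 -260.    49.9] z95 51.2
knob
[429.  10.] 1064 [570.5  -8.5] [15.1 40.5] 83.3 med [563.8  -6.3  85.2] z95 89.0
[317. 210.] 848 [ 483.1 -133.1] [22.  21.8] 84.1 med [ 482.9 -132.    82.8] z95 84.1
rim far  slope deg 0.08  at mid 0.9 mm  n19
rim near slope deg -0.15  at mid -156.0 mm  n19
rim left slope deg -0.32  at mid 226.8 mm  n12
rim side slope deg 0.64  at mid 0.1 mm  n6
far bar outer slope deg -0.02  at mid 26.0 mm  n17
side bar outer slope deg -0.69  at mid -26.4 mm  n7
[363. 295.] 630 [568.6 134.5] [159.7 214.9] 5.9 med [548.5 188.4  60.5] z95 63.4
[316. 272.] 380 [612.   53.7] [62.3 78.2] 11.1 med [616.5  65.5  63.3] z95 66.8
[348. 301.] 1022 [598.9 164.9] [ 62.5 131.4] 5.1 med [606.5 180.7  63.6] z95 66.6
[318. 264.] 79 [609.   60.9] [24.5 20.9] 55.6 med [610.4  63.1  90.9] z95 94.3
[348. 291.] 153 [598.6 164.9] [22.1 42.9] 9.2 med [601.4 166.8  91.1] z95 94.0
```

>>> {"method": "send_rows", "body": {
  "commands": [
    [0.6,-0.07,-0.03,-1.2,0],
    [0.6,-0.07,-0.03,-2.4,0],
    [0.6,-0.07,-0.03,-3.6,0],
    [0.6,-0.07,-0.03,-4.7,0],
    [0.6,-0.07,-0.03,-5.5,0],
    [0.6,-0.07,-0.03,-6.0,0],
    [0.6,-0.07,-0.03,-6.22,0],
    [0.6,-0.07,-0.03,-6.22,0]
  ]
}}

```text
time_s: 32.5
tcp_pos: [0.484, -0.1309, 0.0619]
eef_rot: [-3.14, -0.001, 1.481]
wrist_force: [-0.7, 0.8, -0.3]
grip_width: 0.604
grasp_force: 0.0
```

>>> {"method": "send_rows", "body": {
  "commands": [
    [0.4,0,0,0,0],
    [0.4,0,0,0,0],
    [0.15,0,0,0,0],
    [0.15,0,0,0,0],
    [0,0,0,0,0],
    [0,0,0,0,0],
    [0,0,0,0,0]
  ]
}}

```text
time_s: 33.08
tcp_pos: [0.4846, -0.132, 0.064]
eef_rot: [3.14, 0.0, 1.48]
wrist_force: [-0.1, 1.0, 7.6]
grip_width: 0.25
grasp_force: 35.2
```

>>> {"method": "send_rows", "body": {
  "commands": [
    [0,0,0,0.2,0],
    [0,0,0,0.6,0],
    [0,0,0,1.3,0],
    [0,0,0,2.2,0],
    [0,0,0,3.2,0],
    [0,0,0,4.2,0],
    [0,0,0,5.2,0],
    [0,0,0,5.8,0]
  ]
}}

```text
time_s: 33.75
tcp_pos: [0.4844, -0.132, 0.2408]
eef_rot: [3.138, 0.001, 1.479]
wrist_force: [1.7, -0.7, -0.6]
grip_width: 0.25
grasp_force: 34.2
```

```bash
python3 -c "
from h import *
p=st2w(-.1135,.060);print(p);shift(*p,.24)"
```

```text
[0.5392 0.0706]
shift units [ 1.83  6.75 -0.03]
```

>>> {"method": "send_rows", "body": {
  "commands": [
    [0,0.1,0.5,0,0.3],
    [0,0.4,1.5,0,0.7],
    [0,0.7,2.7,0,1.1],
    [0,1.0,3.9,0,1.5],
    [0,1.35,5.0,0,1.81],
    [0,1.65,6.0,0,1.81],
    [0,1.8,6.6,0,1.81],
    [0,1.83,6.75,0,1.81]
  ]
}}

```text
time_s: 34.42
tcp_pos: [0.5392, 0.0735, 0.2373]
eef_rot: [3.141, -0.001, 1.672]
wrist_force: [-0.1, 0.1, -2.3]
grip_width: 0.248
grasp_force: 34.2
```

>>> {"method": "send_rows", "body": {
  "commands": [
    [0,0,0,0,0],
    [0,0,0,0,0],
    [0,0,0,-1,0],
    [0,0,0,-2,0],
    [0,0,0,-2.6,0],
    [0,0,0,-2.6,0]
  ]
}}

```text
time_s: 34.92
tcp_pos: [0.5372, 0.0694, 0.1554]
eef_rot: [-3.136, -0.0, 1.667]
wrist_force: [-1.5, -0.3, -2.3]
grip_width: 0.253
grasp_force: 34.2
```

```bash
python3 -c "
from h import *
p=st2w(-.1135,.060);shift(*p,.076);print(r.sense()['eef_rot'],r.sense()['grip_width'])
W=cloud(r.get_image('wrist'));blobs(W,.13,.19,(.45,.62,0,.16),100)
W=cloud(r.get_image('scene'));sides(W)"
```

```text
shift units [ 0.07  0.04 -2.65]
[-3.13605179e+00 -3.66186894e-04  1.66749615e+00] 0.25322507656737575
[318. 303.] 20401 [536.9  68.8] [61.1 60.2] 6.1 med [536.   79.6 147.7] z95 183.7
rim far  slope deg -0.15  at mid 0.8 mm  n19
rim near slope deg -0.46  at mid -156.1 mm  n15
rim left slope deg -0.16  at mid 226.7 mm  n12
rim side slope deg 4.60  at mid 0.3 mm  n4
far bar outer slope deg -0.07  at mid 26.0 mm  n17
side bar outer slope deg -0.50  at mid -25.4 mm  n8
```

>>> {"method": "send_rows", "body": {
  "commands": [
    [0,0.06,0.04,-0.8,0],
    [0,0.06,0.04,-1.5,0],
    [0,0.06,0.04,-2.1,0],
    [0,0.06,0.04,-2.45,0],
    [0,0.06,0.04,-2.6,0],
    [0,0.06,0.04,-2.6,0]
  ]
}}

```text
time_s: 35.52
tcp_pos: [0.541, 0.0716, 0.0814]
eef_rot: [3.141, 0.0, 1.669]
wrist_force: [0.4, -1.2, -1.4]
grip_width: 0.25
grasp_force: 34.2
```

>>> {"method": "send_rows", "body": {
  "commands": [
    [0,0,0,-0.05,0],
    [0,0,0,-0.1,0],
    [0,0,0,-0.1,0]
  ]
}}

```text
time_s: 35.77
tcp_pos: [0.5411, 0.0719, 0.0786]
eef_rot: [3.141, 0.0, 1.669]
wrist_force: [1.4, -0.4, -2.0]
grip_width: 0.25
grasp_force: 34.2
```

>>> {"method": "send_rows", "body": {
  "commands": [
    [0,0,0,-0.03,0],
    [0,0,0,-0.06,0],
    [0,0,0,-0.06,0]
  ]
}}

```text
time_s: 36.02
tcp_pos: [0.5408, 0.0719, 0.0761]
eef_rot: [-3.142, 0.0, 1.669]
wrist_force: [0.3, 0.3, -2.3]
grip_width: 0.25
grasp_force: 34.2
```

>>> {"method": "send_rows", "body": {
  "commands": [
    [0,0,0,-0.05,0],
    [0,0,0,-0.1,0],
    [0,0,0,-0.1,0]
  ]
}}

```text
time_s: 36.27
tcp_pos: [0.5406, 0.0719, 0.0727]
eef_rot: [-3.141, -0.0, 1.669]
wrist_force: [-0.2, -0.2, -1.5]
grip_width: 0.252
grasp_force: 34.2
```

>>> {"method": "send_rows", "body": {
  "commands": [
    [0,0,0,-0.03,0],
    [0,0,0,-0.05,0],
    [0,0,0,-0.05,0]
  ]
}}

```text
time_s: 36.52
tcp_pos: [0.5408, 0.0719, 0.0721]
eef_rot: [3.141, 0.0, 1.669]
wrist_force: [-3.8, 0.0, 5.6]
grip_width: 0.248
grasp_force: 35.2
```

>>> {"method": "send_rows", "body": {
  "commands": [
    [0.2,0,0,0.02,0],
    [0.35,0,0,0.02,0],
    [0.5,0,0,0.05,0],
    [0.5,0,0,0.1,0],
    [0.5,0,0,0.4,0],
    [0.5,0,0,1.4,0],
    [0.5,0,0,2.7,0],
    [0.5,0,0,4.0,0]
  ]
}}

```text
time_s: 37.18
tcp_pos: [0.5402, 0.0719, 0.1934]
eef_rot: [-3.14, -0.0, 1.669]
wrist_force: [2.2, 0.4, 0.2]
grip_width: 0.502
grasp_force: 0.0
```

>>> {"method": "send_rows", "body": {
  "commands": [
    [0.6,0,-0.6,1,0],
    [0.6,0,-1.6,1.8,0],
    [0.6,0.1,-2.9,1.9,0],
    [0.6,0.2,-4.2,1.9,0],
    [0.6,0.3,-5.5,1.9,0],
    [0.6,0.5,-6.8,1.9,0],
    [0.6,0.7,-8.1,1.9,0],
    [0.6,0.9,-9.4,1.9,0]
  ]
}}

```text
time_s: 37.85
tcp_pos: [0.5675, -0.2121, 0.2496]
eef_rot: [3.141, 0.0, 1.669]
wrist_force: [0.8, -0.1, 0.2]
grip_width: 0.599
grasp_force: 0.0
```

>>> {"method": "send_rows", "body": {
  "commands": [
    [0.6,0.1,-1.3,0,0],
    [0.6,0.2,-2.6,0,0],
    [0.6,0.3,-3.9,0,0],
    [0.6,0.4,-5.2,0,0],
    [0.6,0.4,-6.1,0,0],
    [0.6,0.4,-6.3,0,0],
    [0.6,0.4,-6.3,0,0]
  ]
}}

```text
time_s: 38.43
tcp_pos: [0.5792, -0.401, 0.2483]
eef_rot: [-3.141, -0.0, 1.667]
wrist_force: [-0.4, 1.0, -0.2]
grip_width: 0.599
grasp_force: 0.0
```

```bash
python3 -c "
from h import *
d,W=look()
W=cloud(r.get_image('scene'));sides(W);blobs(W,.058,.070,(.45,.65,.02,.25),100);blobs(W,.083,.1,(.45,.65,.03,.25),20)"
```

```text
tcp [ 0.5795 -0.3995  0.2487] [-3.141 -0.     1.668]
shoulder
[321. 198.] 3457 [ 580.4 -399.2] [60.5 60.7] 49.5 med [ 579.4 -393.5   55. ] z95 56.3
knob
[321. 210.] 785 [ 580.2 -398.9] [22.4 23.1] 5.9 med [ 580.2 -398.2   82.9] z95 84.1
[497. 315.] 3193 [ 726.2 -466.8] [47.5 66.4] 0.0 med [ 732.1 -474.    81.9] z95 83.1
rim far  slope deg -0.03  at mid 0.8 mm  n19
rim near slope deg -0.32  at mid -156.1 mm  n19
rim left slope deg -0.45  at mid 226.8 mm  n12
rim side slope deg -0.54  at mid 0.3 mm  n6
far bar outer slope deg 0.09  at mid 25.9 mm  n17
side bar outer slope deg -1.18  at mid -25.2 mm  n8
[355. 284.] 972 [568.4 135.3] [159.7 213.9] 5.8 med [551.2 115.   61.4] z95 66.0
[316. 273.] 377 [611.1  53.6] [61.7 78.3] 13.2 med [617.   66.8  63.4] z95 66.9
[348. 301.] 1017 [599.1 165. ] [ 60.9 130.9] 5.8 med [606.5 180.9  63.6] z95 66.7
[343. 255.] 84 [539.7  69. ] [23.4 23.6] 6.2 med [542.6  71.2  90.7] z95 93.8
[318. 264.] 80 [609.3  62. ] [22.9 21.5] 6.6 med [610.6  63.2  91.2] z95 93.9
[348. 291.] 153 [598.6 164.4] [19.2 42.6] 6.4 med [601.3 166.6  91.4] z95 93.9
```

>>> {"method": "send_rows", "body": {
  "commands": [
    [0.6,0.03,0,-1.2,0],
    [0.6,0.03,0,-2.4,0],
    [0.6,0.03,0,-3.6,0],
    [0.6,0.03,0,-4.7,0],
    [0.6,0.03,0,-5.5,0],
    [0.6,0.03,0,-5.95,0],
    [0.6,0.03,0,-6.16,0],
    [0.6,0.03,0,-6.16,0]
  ]
}}

```text
time_s: 39.2
tcp_pos: [0.5808, -0.3982, 0.0637]
eef_rot: [-3.141, -0.0, 1.67]
wrist_force: [0.1, -0.0, -0.3]
grip_width: 0.601
grasp_force: 0.0
```

>>> {"method": "send_rows", "body": {
  "commands": [
    [0.4,0,0,0,0],
    [0.4,0,0,0,0],
    [0.15,0,0,0,0],
    [0.15,0,0,0,0],
    [0,0,0,0,0],
    [0,0,0,0,0],
    [0,0,0,0,0]
  ]
}}

```text
time_s: 39.78
tcp_pos: [0.5811, -0.3996, 0.0656]
eef_rot: [3.14, 0.002, 1.669]
wrist_force: [-1.7, 0.6, 7.7]
grip_width: 0.267
grasp_force: 29.1
```

>>> {"method": "send_rows", "body": {
  "commands": [
    [0,0,0,0.2,0],
    [0,0,0,0.6,0],
    [0,0,0,1.3,0],
    [0,0,0,2.2,0],
    [0,0,0,3.2,0],
    [0,0,0,4.2,0],
    [0,0,0,5.2,0],
    [0,0,0,5.8,0]
  ]
}}

```text
time_s: 40.45
tcp_pos: [0.5809, -0.3993, 0.2431]
eef_rot: [3.139, 0.003, 1.669]
wrist_force: [0.3, -1.1, -2.2]
grip_width: 0.266
grasp_force: 29.6
```

```bash
python3 -c "
from h import *
p=st2w(-.1135,.158);print(p);shift(*p,.24)"
```

```text
[0.5296 0.1682]
shift units [-1.71 18.92 -0.1 ]
```

>>> {"method": "send_rows", "body": {
  "commands": [
    [0,0,0.5,0,0],
    [0,-0.1,1.5,0,0],
    [0,-0.2,2.7,0,0],
    [0,-0.3,3.9,0,0],
    [0,-0.4,5.1,0,0],
    [0,-0.5,6.3,0,0],
    [0,-0.6,7.5,0,0],
    [0,-0.7,8.7,0,0]
  ]
}}

```text
time_s: 41.12
tcp_pos: [0.5591, -0.1365, 0.2392]
eef_rot: [3.14, 0.001, 1.669]
wrist_force: [1.4, 0.6, -1.0]
grip_width: 0.266
grasp_force: 29.7
```

>>> {"method": "send_rows", "body": {
  "commands": [
    [0,-0.1,1.2,0,0],
    [0,-0.25,2.4,0,0],
    [0,-0.4,3.6,0,0],
    [0,-0.5,4.8,0,0],
    [0,-0.6,6.0,0,0],
    [0,-0.7,7.2,0,0],
    [0,-0.8,8.4,0,0],
    [0,-0.9,9.4,0,0]
  ]
}}

```text
time_s: 41.78
tcp_pos: [0.532, 0.1462, 0.2393]
eef_rot: [3.14, -0.0, 1.67]
wrist_force: [1.1, 0.2, -2.0]
grip_width: 0.266
grasp_force: 29.7
```

>>> {"method": "send_rows", "body": {
  "commands": [
    [0,-0.08,0.6,0,0],
    [0,-0.1,0.8,0,0],
    [0,-0.1,0.8,-0.6,0],
    [0,-0.1,0.8,-1.4,0],
    [0,-0.1,0.8,-2.2,0],
    [0,-0.1,0.8,-2.6,0],
    [0,-0.1,0.8,-2.6,0]
  ]
}}

```text
time_s: 42.37
tcp_pos: [0.5288, 0.1673, 0.158]
eef_rot: [-3.138, 0.0, 1.669]
wrist_force: [-0.5, 0.6, -3.0]
grip_width: 0.269
grasp_force: 29.7
```

```bash
python3 -c "
from h import *
p=st2w(-.1135,.158);shift(*p,.0735);print(r.sense()['eef_rot'],r.sense()['grip_width'])
W=cloud(r.get_image('scene'));sides(W)
blobs(W,.083,.1,(.45,.65,.03,.25),20)"
```

```text
shift units [ 0.03  0.03 -2.82]
[-3.13816855e+00  3.03025643e-04  1.66861311e+00] 0.26890073857049146
rim far  slope deg -0.12  at mid 0.9 mm  n19
rim near slope deg 0.00  at mid -155.9 mm  n11
rim left slope deg -0.48  at mid 226.8 mm  n12
rim side slope deg -0.14  at mid -0.0 mm  n6
far bar outer slope deg 0.09  at mid 26.0 mm  n17
side bar outer slope deg 0.30  at mid -27.0 mm  n7
[343. 255.] 85 [540.2  70.6] [23.5 22.7] 88.7 med [542.5  72.   90. ] z95 93.6
[318. 265.] 83 [608.4  60.1] [26.4 20.9] 55.5 med [610.7  64.3  91.2] z95 94.0
[348. 291.] 151 [599.5 164.1] [19.2 43.3] 6.9 med [600.4 166.1  90.8] z95 94.5
```

>>> {"method": "send_rows", "body": {
  "commands": [
    [0,0,0.03,-0.8,0],
    [0,0,0.03,-1.5,0],
    [0,0,0.03,-2.1,0],
    [0,0,0.03,-2.5,0],
    [0,0,0.03,-2.68,0],
    [0,0,0.03,-2.68,0],
    [0,0,0.03,-2.68,0]
  ]
}}

```text
time_s: 43.0
tcp_pos: [0.5303, 0.1688, 0.0806]
eef_rot: [3.14, -0.0, 1.669]
wrist_force: [0.6, 0.7, -1.6]
grip_width: 0.268
grasp_force: 29.7
```

>>> {"method": "send_rows", "body": {
  "commands": [
    [0,0,0,-0.05,0],
    [0,0,0,-0.1,0],
    [0,0,0,-0.1,0]
  ]
}}

```text
time_s: 43.25
tcp_pos: [0.5299, 0.1688, 0.0768]
eef_rot: [3.141, -0.0, 1.669]
wrist_force: [-0.0, 0.4, -1.2]
grip_width: 0.268
grasp_force: 29.7
```

>>> {"method": "send_rows", "body": {
  "commands": [
    [0,0,0,-0.04,0],
    [0,0,0,-0.07,0],
    [0,0,0,-0.07,0]
  ]
}}

```text
time_s: 43.5
tcp_pos: [0.5296, 0.1688, 0.0742]
eef_rot: [-3.141, -0.0, 1.669]
wrist_force: [-0.4, 0.2, -2.5]
grip_width: 0.268
grasp_force: 29.7
```

>>> {"method": "send_rows", "body": {
  "commands": [
    [0,0,0,-0.03,0],
    [0,0,0,-0.05,0],
    [0,0,0,-0.05,0]
  ]
}}

```text
time_s: 43.75
tcp_pos: [0.5298, 0.1689, 0.0736]
eef_rot: [3.141, -0.0, 1.669]
wrist_force: [-4.5, -0.7, 9.9]
grip_width: 0.263
grasp_force: 30.8
```

>>> {"method": "send_rows", "body": {
  "commands": [
    [0.2,0,0,0.02,0],
    [0.35,0,0,0.02,0],
    [0.5,0,0,0.05,0],
    [0.5,0,0,0.1,0],
    [0.5,0,0,0.4,0],
    [0.5,0,0,1.4,0],
    [0.5,0,0,2.7,0],
    [0.5,0,0,4.0,0]
  ]
}}

```text
time_s: 44.42
tcp_pos: [0.5291, 0.1687, 0.1945]
eef_rot: [-3.14, 0.0, 1.669]
wrist_force: [1.1, -0.0, 0.7]
grip_width: 0.504
grasp_force: 0.0
```

>>> {"method": "send_rows", "body": {
  "commands": [
    [0,0.4,-0.3,1.2,0],
    [0,0.9,-0.8,2.4,0],
    [0,1.3,-1.3,3.5,0],
    [0,1.3,-1.3,3.8,0],
    [0,1.3,-1.3,3.8,0],
    [0,1.3,-1.3,3.8,0]
  ]
}}

```text
time_s: 44.92
tcp_pos: [0.5686, 0.1298, 0.3069]
eef_rot: [3.141, -0.0, 1.669]
wrist_force: [-0.2, 0.1, -0.5]
grip_width: 0.003
grasp_force: 0.0
```

```bash
python3 -c "
from h import *
d=r.get_image('wrist');W=cloud(d);cv2.imwrite('pics/w4.png',d['image']);sides(W)
blobs(W,.06,.068,(.48,.66,.02,.25),300);blobs(W,.083,.1,(.48,.66,.03,.25),50)
print('clamp');blobs(W,.07,.2,(.5,.65,-.12,.035),100);m=W[(W[...,2]>.1)&(W[...,2]<.2)&(W[...,1]<.03)&(W[...,1]>-.12)&(abs(W[...,0]-.57)<.05)]
for z in np.arange(.1,.16,.01):
    k=m[(m[:,2]>=z)&(m[:,2]<z+.01)]
    if len(k):print(z.round(2),len(k),k.mean(0).round(4))
print(r.sense()['tcp_pos'])
W=cloud(r.get_image('scene'));sides(W);m=W[(W[...,2]>.1)&(W[...,2]<.2)&(W[...,1]<.03)&(W[...,1]>-.12)&(abs(W[...,0]-.57)<.05)]
for z in np.arange(.1,.16,.01):
    k=m[(m[:,2]>=z)&(m[:,2]<z+.01)]
    if len(k):print(z.round(2),len(k),k.mean(0).round(4))
"
```

```text
rim far  slope deg -0.19  at mid 0.2 mm  n19
rim near slope deg -0.16  at mid -156.0 mm  n19
rim left slope deg 0.03  at mid 228.0 mm  n12
rim side slope deg 0.21  at mid 1.2 mm  n6
far bar outer slope deg -0.04  at mid 25.5 mm  n17
side bar outer slope deg -0.07  at mid -24.0 mm  n9
[356. 148.] 8191 [598.6 165.6] [ 59.1 128.5] 5.4 med [596.8 174.7  62.9] z95 64.3
[280. 141.] 2919 [528.7 169.2] [59.7 59.5] 48.1 med [530.6 172.1  63.1] z95 64.5
[284. 245.] 2821 [539.9  70.6] [59.1 59.7] 5.7 med [541.5  77.4  63. ] z95 64.3
[353. 259.] 2082 [608.2  63. ] [59.  59.1] 49.0 med [605.1  69.2  63.1] z95 64.4
[276. 146.] 650 [529.3 169.2] [22.3 22.9] 4.6 med [529.4 169.7  90.8] z95 92.2
[359. 158.] 1097 [598.7 165.9] [18.  41.2] 5.4 med [598.2 166.6  90.8] z95 92.1
[281. 257.] 590 [539.9  71. ] [21.9 21.4] 6.0 med [540.1  72.4  90.7] z95 92.1
[355. 272.] 536 [608.6  63.1] [22.6 22.8] 59.6 med [608.1  64.5  90.7] z95 92.2
clamp
[0.56818991 0.12999708 0.30599628]
rim far  slope deg -0.02  at mid 0.9 mm  n19
rim near slope deg -0.22  at mid -156.2 mm  n19
rim left slope deg -0.42  at mid 226.8 mm  n12
rim side slope deg 0.31  at mid 0.2 mm  n6
far bar outer slope deg -0.14  at mid 26.2 mm  n17
side bar outer slope deg 0.41  at mid -26.3 mm  n7
0.1 27 [ 0.5741 -0.0153  0.1046]
0.11 19 [ 0.575  -0.0213  0.1151]
0.12 38 [ 0.5761 -0.0238  0.1252]
0.13 37 [ 0.5766 -0.0295  0.1346]
0.14 44 [ 0.5772 -0.0362  0.1451]
0.15 15 [ 0.5763 -0.0372  0.1521]
```

View pics/w4.png

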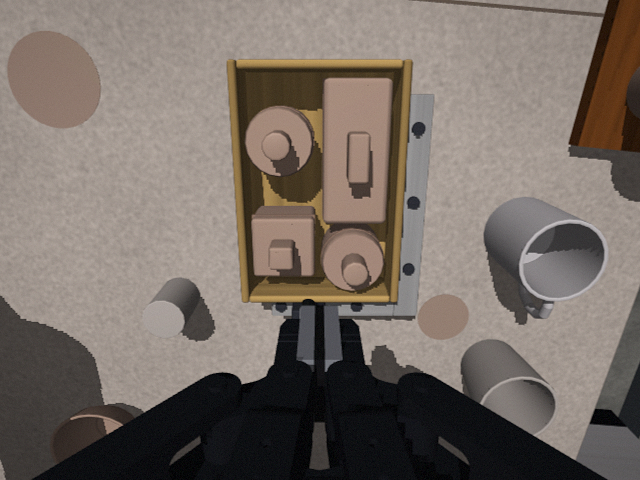

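The wrist view shows all four pieces upright in the crate: jars at (280,140) and (352,262), dish at (357,150), caddy at (284,242). The crate is flush with both bars. Now for the clamp handle, which I'll push from its −y side.

>>> {"method": "send_rows", "body": {
  "commands": [
    [0,0.05,-1.0,0,0],
    [0,0.1,-2.2,0,0],
    [0,0.15,-3.4,0,0],
    [0,0.2,-4.6,0,0],
    [0,0.3,-5.8,0,0],
    [0,0.4,-7.0,0,0],
    [0,0.4,-7.7,0,0],
    [0,0.4,-7.7,0,0]
  ]
}}

```text
time_s: 45.68
tcp_pos: [0.5801, -0.1046, 0.3051]
eef_rot: [-3.139, -0.0, 1.666]
wrist_force: [0.1, -0.8, -0.7]
grip_width: -0.004
grasp_force: 0.0
```

>>> {"method": "send_rows", "body": {
  "commands": [
    [0,0,0,-1,0],
    [0,0,0,-2.2,0],
    [0,0,0,-3.4,0],
    [0,0,0,-4.6,0],
    [0,0,0,-5.6,0],
    [0,0,0,-6.0,0],
    [0,0,0,-6.0,0]
  ]
}}

```text
time_s: 46.27
tcp_pos: [0.5791, -0.1001, 0.1237]
eef_rot: [-3.136, -0.002, 1.67]
wrist_force: [-0.3, 0.2, -0.4]
grip_width: 0.001
grasp_force: 0.0
```

```bash
python3 -c "
from h import *
p=st2w(-.09,-.0395);print(r.sense()['tcp_pos'],p);shift(*p,.128)
d=r.get_image('scene');cv2.imwrite('pics/s5.png',cv2.resize(d['image'][120:320,220:460],(720,600),interpolation=cv2.INTER_CUBIC))"
```

```text
[ 0.57908229 -0.10011634  0.12365111] [ 0.5723 -0.0261]
shift units [-0.23  2.47  0.14]
```

View pics/s5.png

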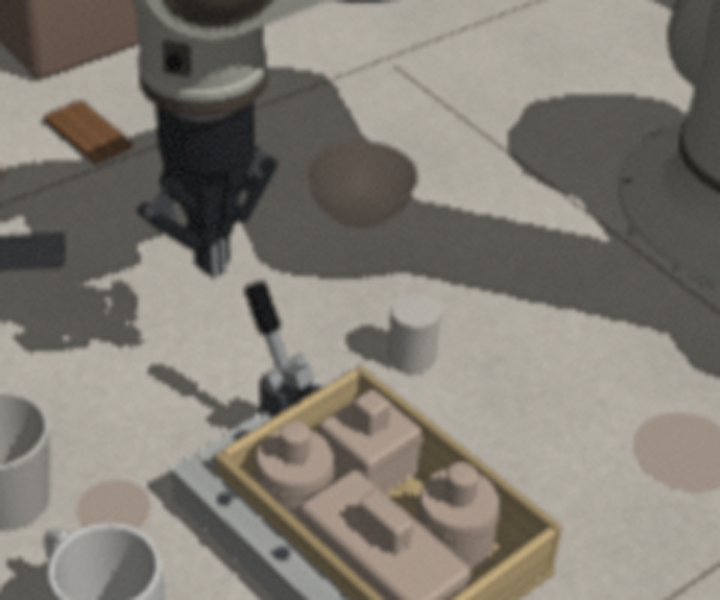

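The fingers stand on the −y side of the leaning handle (≈(262,310) in the crop). I'll push toward +y.

>>> {"method": "send_rows", "body": {
  "commands": [
    [0,-0.03,0.4,0.05,0],
    [0,-0.06,0.8,0.05,0],
    [0,-0.1,1.1,0.05,0],
    [0,-0.13,1.4,0.05,0],
    [0,-0.16,1.7,0.05,0],
    [0,-0.2,2.0,0.05,0],
    [0,-0.22,2.2,0.05,0],
    [0,-0.22,2.2,0.05,0]
  ]
}}

```text
time_s: 46.98
tcp_pos: [0.5739, -0.0339, 0.1284]
eef_rot: [-3.141, -0.0, 1.67]
wrist_force: [0.1, -0.4, 0.1]
grip_width: -0.004
grasp_force: 0.0
```

>>> {"method": "send_rows", "body": {
  "commands": [
    [0,0,0.1,0,0],
    [0,-0.01,0.2,0,0],
    [0,-0.01,0.2,0,0],
    [0,-0.01,0.2,0,0]
  ]
}}

```text
time_s: 47.32
tcp_pos: [0.5737, -0.0292, 0.1282]
eef_rot: [-3.141, -0.0, 1.669]
wrist_force: [-0.7, -0.7, -0.4]
grip_width: -0.002
grasp_force: 0.0
```

>>> {"method": "send_rows", "body": {
  "commands": [
    [0,0,0.06,0,0],
    [0,0,0.12,0,0],
    [0,0,0.12,0,0]
  ]
}}

```text
time_s: 47.57
tcp_pos: [0.5737, -0.0256, 0.1283]
eef_rot: [-3.141, 0.0, 1.669]
wrist_force: [0.0, -0.3, 0.8]
grip_width: 0.001
grasp_force: 0.5
```

>>> {"method": "send_rows", "body": {
  "commands": [
    [0,0,0.05,0,0],
    [0,0,0.08,0,0],
    [0,0,0.08,0,0]
  ]
}}

```text
time_s: 47.82
tcp_pos: [0.5738, -0.0251, 0.1283]
eef_rot: [-3.141, 0.004, 1.668]
wrist_force: [-2.0, -18.5, -0.4]
grip_width: 0.002
grasp_force: 9.1
```

>>> {"method": "send_rows", "body": {
  "commands": [
    [0,0,0.03,0,0],
    [0,0,0.03,0,0],
    [0,0,-0.5,0,0],
    [0,0,-1.3,0,0],
    [0,0,-2.2,0.3,0],
    [0,0,-3.0,1.5,0],
    [0,0,-3.8,2.7,0],
    [0,0,-4.6,3.9,0]
  ]
}}

```text
time_s: 48.48
tcp_pos: [0.5733, -0.1594, 0.2426]
eef_rot: [-3.141, -0.001, 1.669]
wrist_force: [1.3, -0.7, 0.5]
grip_width: 0.002
grasp_force: 0.0
```

>>> {"method": "send_rows", "body": {
  "commands": [
    [0,0,-0.8,0.8,0],
    [0,0,-1.2,1,0],
    [0,0,-1.2,1,0],
    [0,0,-1.2,1,0]
  ]
}}

```text
time_s: 48.82
tcp_pos: [0.5737, -0.1946, 0.2705]
eef_rot: [-3.141, -0.001, 1.668]
wrist_force: [-0.5, 0.1, -1.3]
grip_width: -0.0
grasp_force: 0.0
```

```bash
python3 -c "
from h import *
for n in ('scene','top'):
  d=r.get_image(n);W=cloud(d);print(n);sides(W);m=W[(W[...,2]>.1)&(W[...,2]<.2)&(W[...,1]<.03)&(W[...,1]>-.12)&(abs(W[...,0]-.57)<.05)]
  for z in np.arange(.1,.17,.01):
    k=m[(m[:,2]>=z)&(m[:,2]<z+.01)]
    if len(k):print(z.round(2),len(k),k.mean(0).round(4))
  blobs(W,.083,.098,(.48,.66,.04,.25),20)
  if n=='scene':cv2.imwrite('pics/s6.png',cv2.resize(d['image'][120:320,220:460],(720,600),interpolation=cv2.INTER_CUBIC))"
```

```text
scene
rim far  slope deg -0.12  at mid 0.9 mm  n19
rim near slope deg 0.12  at mid -155.9 mm  n19
rim left slope deg -0.23  at mid 226.8 mm  n12
rim side slope deg -0.14  at mid 0.4 mm  n6
far bar outer slope deg -0.13  at mid 26.1 mm  n17
side bar outer slope deg -0.69  at mid -25.3 mm  n8
0.1 19 [ 0.5722 -0.0019  0.1055]
0.11 6 [ 0.5741 -0.0028  0.1148]
0.12 23 [5.752e-01 4.000e-04 1.258e-01]
0.13 24 [ 5.752e-01 -4.000e-04  1.349e-01]
0.14 26 [ 5.756e-01 -4.000e-04  1.451e-01]
0.15 48 [ 0.5732 -0.0031  0.1568]
0.16 5 [ 0.5727 -0.0074  0.1612]
[343. 255.] 89 [540.6  69.6] [21.9 25. ] 10.2 med [542.6  72.4  90.8] z95 95.1
[318. 264.] 79 [609.5  62. ] [23.5 21.7] 7.6 med [609.9  63.   91. ] z95 94.5
[373. 278.] 84 [529.  167.4] [25.4 20.5] 50.1 med [530.8 169.3  90.9] z95 94.2
[348. 291.] 154 [599.3 164.9] [19.3 42.4] 4.1 med [600.9 166.7  91.4] z95 94.1
top
rim far  slope deg 0.12  at mid -1.4 mm  n19
rim near slope deg 0.02  at mid -157.2 mm  n19
rim left slope deg -0.23  at mid 230.1 mm  n12
rim side slope deg 0.11  at mid 4.3 mm  n6
far bar outer slope deg -0.16  at mid 23.9 mm  n17
side bar outer slope deg -0.29  at mid -20.6 mm  n10
0.12 4 [ 0.5628 -0.001   0.1271]
0.14 5 [0.5652 0.0021 0.1438]
0.15 35 [ 0.5685 -0.0018  0.1561]
0.16 11 [ 0.5714 -0.0013  0.1622]
[295. 226.] 55 [605.5  64.6] [21.6 20.9] 88.5 med [605.   64.6  90.8] z95 95.5
[256. 230.] 107 [596.9 168. ] [18.2 42. ] 5.1 med [596.2 167.5  91.4] z95 96.1
[292. 251.] 69 [538.7  73. ] [21.6 21.4] 0.9 med [538.9  72.9  90.8] z95 95.7
[255. 256.] 61 [526.8 170.8] [21.6 21.5] 89.5 med [526.9 170.6  90.9] z95 97.7
```

View pics/s6.png

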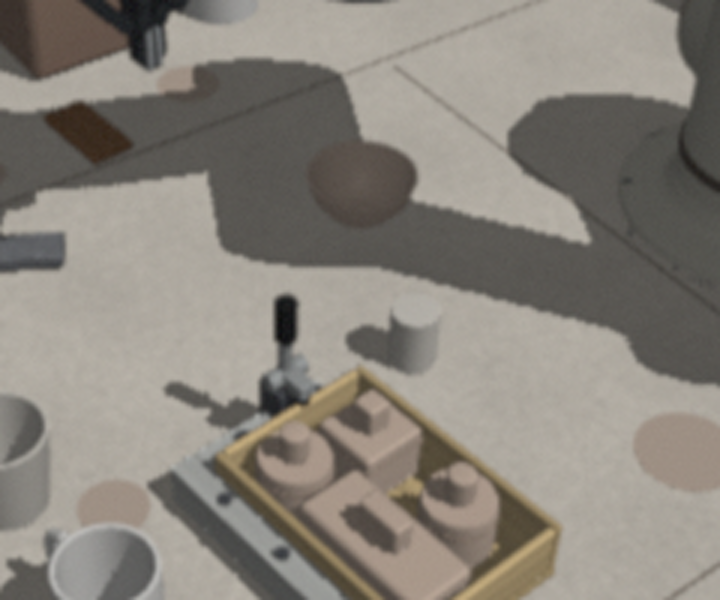

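The handle stands upright at (285,320) in the crop, with its top at z≈0.16 and no lean. The pieces are undisturbed, the crate is flush and the gripper is clear, so I'll hand it in.

```bash
python3 -c "
from bench import r
print(r.finish_job())"
```

```text
the job is handed in; nothing more can be done
None
```

The crate is flush against both stops with the dish, the caddy and both jars upright inside, the clamp handle is fully upright, and the job is handed in (the hand-in returned no verdict).

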